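# Change the slide in the push-push reader

### The job

Change the slide in the grey slide reader. Its push-push latch holds the used slide down: press that slide in until the latch lets it rise, take it out and stand it fully home in the empty metal stand. Then take the fresh slide from the other stand, set it in the reader's slot and gently press it in until the latch keeps it down; leave both slides there and do not disturb the glassware and small parts around.

Things in the scene. Friction and masses are not known exactly. Their poses are not given: they have to be found in the camera images.
- reader: the slide reader: a grey wedge-shaped desk instrument, fixed, 136 mm deep, 112 mm wide, its top sloping down to the front at 25 degrees from 116 mm to 53 mm height; a dark display on the upper part of the slope and one slot, square to the slope, on the lower part. Origin at the middle of its underside, x from its front to its back, z up.
- reader_slot (a point): centre of the mouth of the reader's slot, level with the sloping top. z points out along the slot's axis, 25 degrees from vertical, leaning to the reader's front; y lies along the slot's long side; x points up the slope. The slot is 31 mm (y) by 11.5 mm (x), with a 4 mm 45 degree lead-in all round. A sprung lift inside carries the slide.
- lift (a joint): how far the reader's lift is pressed down its slot, in m: 0 = released (a slide on it stands 24.5 mm proud of the slope), 0.0153 = latched (9.2 mm proud; so it starts), 0.022 = hard stop (2.5 mm proud). Push-push latch: pressed to the stop and let go, it latches at 0.0153 if it was released, and rises to 0 in 0.3 s if it was latched. A press over 2.5 mm short of the stop changes nothing.
- slide_read: the used slide, latched in the reader at the start: a coated glass slide on a stiff white carrier, a flat plate 28 mm wide, 52 mm long and 8 mm thick, about 30 g. Axes: x along the width, y along the length, z through the thickness out of the coated face; origin at the middle of the uncoated face.
- slide_read_mid (a point): the very middle of that slide, 4 mm from its origin; in a slot it is 26 mm below the slide's upper edge.
- slide_fresh: the fresh slide, in one of the two stands at the start: a coated glass slide on a stiff white carrier, a flat plate 28 mm wide, 52 mm long and 8 mm thick, about 30 g. Axes: x along the width, y along the length, z through the thickness out of the coated face; origin at the middle of the uncoated face.
- slide_fresh_mid (a point): the very middle of that slide, 4 mm from its origin; in a slot it is 26 mm below the slide's upper edge.
- stand_a: the metal stand that holds the fresh slide at the start: a fixed aluminium wedge 84 mm deep, 74 mm wide, its top sloping down to its front at 25 degrees from about 68 mm to 29 mm height, with one slot. Origin at the middle of its underside, body x from front to back, z up.
- stand_a_slot (a point): centre of the mouth of that stand's slot, level with its sloping top (6 mm in front of the body origin, 47 mm up). Axes as for reader_slot. The slot is 31 mm by 11.5 mm with the same lead-in and 27 mm deep to its fixed floor: a slide fully home in it stands 25 mm proud, its middle 1 mm below the mouth.
- stand_b: the stand that is empty at the start, the same shape as stand_a.
- stand_b_slot (a point): centre of the mouth of the empty stand's slot; the same measures and axes as stand_a_slot.
- vial: bystander, not to be disturbed: vial with its cap, 28 mm across and 56 mm tall, on the worktop
- beaker: bystander, not to be disturbed: glass beaker, 43 mm across and 56 mm tall, on the worktop
- dish: bystander, not to be disturbed: shallow covered dish, 74 mm across and 12 mm tall, on the worktop
- nozzle: bystander, not to be disturbed: waisted white spare nozzle, 23 mm across and 26 mm tall, on the worktop
- lift_top (a point): middle of the top of the lift's platform, 27.5 mm below the slot's mouth when released. It is pressed through the slide, which only stands on it and is not clamped. Its spring needs about 4 N at the top of the travel and 8 N at the bottom; then the stop is hard.

How it is judged:
By the outcome, as a careful person would: the job done as asked, in the order asked, and still so for the second after the job is handed in, with the robot touching nothing.
It also fails if it takes over 64 s, if anything falls off the work surface, if the arm or the gripper's body presses on something with over 40 N, if the wrist force passes 120 N, or if a joint passes its speed limit or range.

### The arm

A 6-joint arm with a two-finger parallel gripper is mounted at the origin on a cart in front of the work surface, level with it; the furniture and walls round the work are solid. World frame = base frame: x ahead of the robot, y to its left, z up, the work surface at z = 0. Lengths are in mm, angles in degrees, forces in N, time in s.
With the tool pointing down it reaches from about 350 to 725 mm from the base axis. Payload 6 kg.
Tool frame: the origin (TCP) lies midway between the tips of the shut fingers; the grasp point (between the pads) lies 19 mm behind it; z points along the fingers, y is the line along which they close (so a half turn about z gives the same grasp; the last joint's range is limited). The gripper opens to 85 mm and grips with 20 to 120 N. Pads are 22 mm wide; open, the fingers measure 114 mm over their backs; the gripper's body (76 mm by 85 mm) begins 54 mm behind the grasp point. The pads swing forward as they close: fully open they stand 13 mm farther back than shut.
Start: joints at [-47.114, 2.303, 4.859, 0, -92.561, -19.12], TCP at [241.81, -549.091, 231.261] pointing down, gripper open.
Joint ranges: [-146.85, 146.85], [-73.84, 115.35], [-62.03, 85.46], [-188.31, 113.3], [-161.28, -10.13], [-171.36, 171.36]. Speed limits (degrees/s): [147.25, 147.25, 172.46, 180, 180, 180].

### API

Orientations are given as a 3x3 rotation matrix whose columns are the frame's x, y, z axes.
In Python, from cell import get_obs, cams, job_done gives the robot as it stands.
- The arm moves only by the tool jog_arm, never from a script. Its argument "deltas" is text: rows parted by semicolons, each of 5 numbers parted by spaces: the shift along the tool's x, y, z each as a share of 30 cm, from -1 to 1, then the turn about the tool's z as a share of 90 degrees, from -1 to 1, then the opening, from -1 (shut) to 1 (fully open), so that 0 is half open. In form: tx ty tz turn claw; .... A call has 1 to 12 rows; each row is the pose to reach, as a shift and turn from the pose commanded when the call began, along the tool's axes at that moment; what a row does not reach only later rows make up. A row lasts 1/10 s, in which the tool goes at most 50 mm and 8.59 degrees, less where a joint would pass 70% of its speed; a pose out of reach is approached as far as the arm can. A call with a number of a shift or a turn outside -1 to 1 is refused whole. A call with a gripper value outside its range is refused whole. The fingers move at their own pace and stop on an object; the grip force is fixed at half the most. Time passes only in rows, so rows that repeat a pose let the fingers close. It gives the time, the measured TCP pose, the force, the opening and the grip force at its end, in the units of the state.
- get_obs(): the state, without advancing time (a new reading comes with each control period).
- cams.capture(name): name is "scene" or "top" or "wrist"; returns (picture, depth): 400x640x3 uint8, red, green, blue; 400x640 float32, mm along the optical axis (not along the pixel's ray), 0 where there is no reading.
- cams.get_calibration(name): a dict with "K" (3x3 intrinsics, pixels), "extrinsics" (4x4, takes a point from camera to world coordinates). Camera axes: x right, y up, looking along -z (the intrinsics and any distortion apply to the point x, -y, -z); pixel columns grow to the right and rows downward; lengths in mm; the calibration is good to about 2 mm. A picture is of the moment at which its call begins: read the wrist's pose just before it. get_calibration takes no time and is no camera call; for the wrist camera it gives the pose at the moment of the call.
- job_done(): hands the job in; it is judged then, once.
The state is a dict: "clock": time; "q": joint angles; "joint_velocities": joint speeds; "tau": joint torques, N m; "ee_pos": TCP position; "tcp_rot": TCP orientation; "contact_force": force on the tool from outside, world axes, zero at the start; "torque": the same for the moment, N m; "finger_gap": opening from 0.0 (shut) to 1.0 (fully open); "grasp_force": force on a finger pad.
Only numpy, scipy, OpenCV 4.12 (cv2) and the standard library are available. Lean on these libraries where they do the work, as an engineer would, in place of code of your own. Each camera call takes 0.05 s, during which the arm holds its last target. There are 200 camera calls.

## Working session

There is one attempt and no reset: what is moved stays moved. The work goes in short steps, Python scripts to look and compute and a tool call to move; the robot and the scene stay as the last step left them, time stands still between calls to the robot, and variables do not carry over. Pictures are saved under pics/ and viewed, at most 10 in all, crops included, and the job is handed in when it is done.

Besides the shell and the picture viewer there is one more tool, called after "Call:" as a command line: name --argument value ..., lists and objects as JSON in quotes. jog_arm: Moves the arm, as the interface text tells. Its arguments: {"type":"object","properties":{"deltas":{"type":"string"}},"required":["deltas"]}

```bash
ls; mkdir -p pics; python3 - <<'E'
from cell import get_obs,cams
import cv2,numpy as np
print(get_obs())
for n in("scene","top"):
    p,d=cams.capture(n); cv2.imwrite(f"pics/{n}0.png",p[:,:,::-1]); np.save(f"pics/{n}0.npy",d)
    c=cams.get_calibration(n); print(c)
E
```

```text
pics
{'clock': 0.0, 'q': array([-4.71133257e+01,  2.33879894e+00,  4.80242776e+00, -2.69642550e-02,
       -9.25633418e+01, -1.91198792e+01]), 'joint_velocities': array([ 0.0858949 , -0.02722245, -0.08272453, -0.08553343,  0.02442421,
        0.03150804]), 'tau': array([-2.19010552e-03, -3.68210757e+01,  3.47396028e+01,  6.93238020e+00,
       -5.53368489e-03,  6.21233744e-05]), 'ee_pos': array([ 241.75044083, -548.77306309,  230.27708397]), 'tcp_rot': array([[-9.15185012e-01, -4.03033110e-01, -8.39902430e-04],
       [-4.03033966e-01,  9.15183631e-01,  1.59509348e-03],
       [ 1.25789470e-04,  1.79831485e-03, -9.99998375e-01]]), 'contact_force': array([-0.00531273,  0.34440139,  0.01586709]), 'torque': array([ 0.04430549, -0.01246125, -0.02071265]), 'grasp_force': 0.0, 'finger_gap': 0.99821624799477}
{'K': array([[408.28911948,   0.        , 324.90047494],
       [  0.        , 408.28911948, 198.79407683],
       [  0.        ,   0.        ,   1.        ]]), 'extrinsics': array([[-4.59332860e-01,  6.74382983e-01, -5.78118427e-01,
        -1.13041007e+01],
       [-8.88252734e-01, -3.45417935e-01,  3.02809396e-01,
         2.86177322e+02],
       [ 4.51703067e-03,  6.52605579e-01,  7.57684337e-01,
         7.76947272e+02],
       [ 0.00000000e+00,  0.00000000e+00,  0.00000000e+00,
         1.00000000e+00]])}
{'K': array([[467.92506923,   0.        , 317.73946459],
       [  0.        , 467.92506923, 198.98990729],
       [  0.        ,   0.        ,   1.        ]]), 'extrinsics': array([[ 2.30833998e-02,  9.84324038e-01, -1.74852351e-01,
         2.95309449e+02],
       [-9.99362528e-01,  1.79546856e-02, -3.08572125e-02,
        -7.68379689e+00],
       [-2.72340771e-02,  1.75453177e-01,  9.84111014e-01,
         1.22469553e+03],
       [ 0.00000000e+00,  0.00000000e+00,  0.00000000e+00,
         1.00000000e+00]])}
```

View pics/scene0.png

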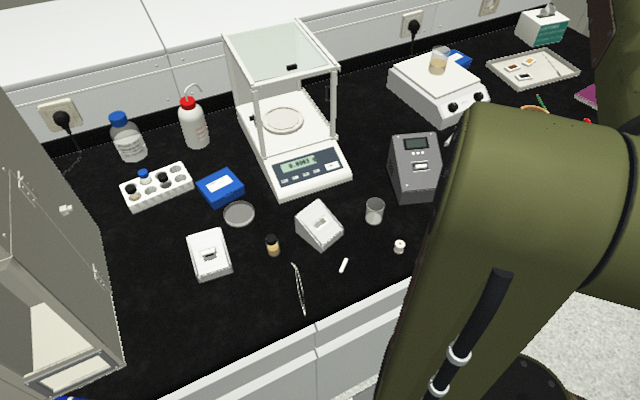

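View pics/top0.png

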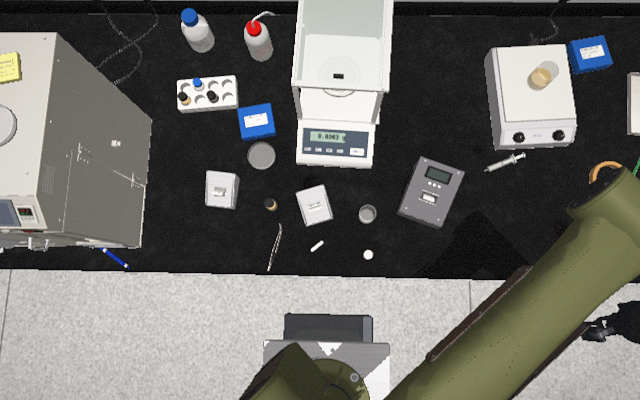

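The scene view shows the reader at (418,165), one stand at (210,253) and the other at (319,225). The vial is at (272,245), the beaker at (374,210) and the nozzle at (399,246). In the top view the stands are at (222,190) and (314,205), and the reader is at (432,192).

```bash
cat > h.py <<'E'
import numpy as np,cv2
from cell import get_obs,cams
def cloud(d,c):
    v,u=np.mgrid[:d.shape[0],:d.shape[1]]; K=c["K"]
    P=np.stack([(u-K[0,2])/K[0,0]*d,-(v-K[1,2])/K[1,1]*d,-d],-1)
    return P@c["extrinsics"][:3,:3].T+c["extrinsics"][:3,3]
def snap(n,tag):
    c=cams.get_calibration(n); p,d=cams.capture(n)
    cv2.imwrite(f"pics/{tag}.png",p[:,:,::-1]); np.savez(f"pics/{tag}.npz",P=cloud(d,c),d=d)
    return p,cloud(d,c),c
E
python3 - <<'E'
from h import *
d=np.load("pics/top0.npy");c=cams.get_calibration("top");P=cloud(d,c)
for n,(u,v) in dict(left=(222,190),mid=(314,205),reader=(432,192),rslot=(429,198),vial=(271,204),beaker=(367,213),nozzle=(368,254),dish=(261,155)).items(): print(n,P[v,u].round())
p=cv2.imread("pics/top0.png")
print((P[...,2][270-20:270,350]).round())
a=[cv2.resize(p[y-32:y+32,x-32:x+32],(260,260),interpolation=cv2.INTER_CUBIC) for x,y in((222,190),(314,205),(432,192))]
p=cv2.imread("pics/scene0.png")
b=[cv2.resize(p[y-32:y+32,x-32:x+32],(260,260),interpolation=cv2.INTER_CUBIC) for x,y in((210,253),(319,225),(418,165))]
cv2.imwrite("pics/crop.png",np.vstack([np.hstack(a),np.hstack(b)]))
E
```

```text
left [522. 275.  55.]
mid [493.  39.  20.]
reader [ 520. -253.   88.]
rslot [ 505. -245.   86.]
vial [488. 147.  58.]
beaker [ 478. -100.    0.]
nozzle [ 369. -102.   20.]
dish [630. 187.   4.]
[-3. -1. -4.  1.  1.  5.  0.  6.  2. -3.  3.  2.  2. -0. -1.  1. -1.  1.
  4.  2.]
```

View pics/crop.png

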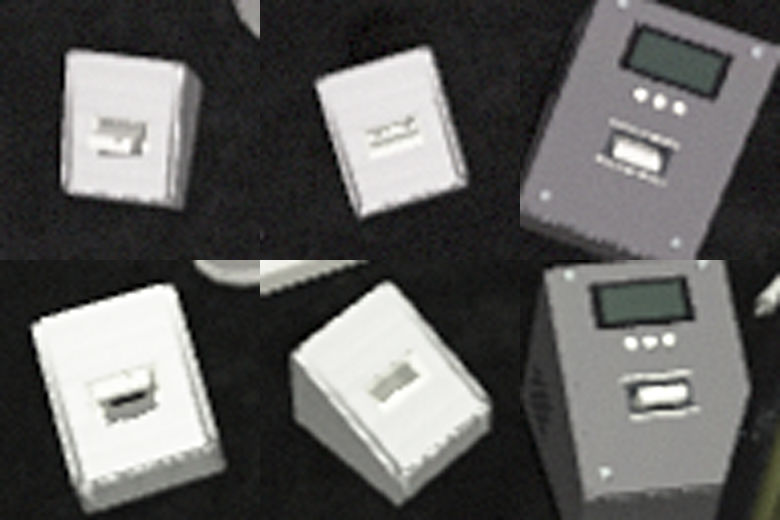

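The left stand at about (520,275) holds the fresh slide, and the middle stand at about (493,39) is empty. I'll move the wrist camera over the reader next.

Call:
jog_arm --deltas "0 0 -0.23 0 1;-1 0.58 -0.23 0.46 1;-1 0.58 -0.23 0.46 1;-1 0.58 -0.23 0.46 1;-1 0.58 -0.23 0.46 1;-1 0.58 -0.23 0.46 1;-1 0.58 -0.23 0.46 1;-1 0.58 -0.23 0.46 1;-1 0.58 -0.23 0.46 1;-1 0.58 -0.23 0.46 1;-1 0.58 -0.23 0.46 1"

```text
clock: 1.2
ee_pos: [446.4, -268.6, 299.9]
tcp_rot: [[-0.953, 0.302, -0.001], [0.302, 0.953, 0.0], [0.001, -0.0, -1.0]]
contact_force: [-0.3, -0.4, 0.1]
finger_gap: 0.999
grasp_force: 0.0
```

```bash
cat >> h.py <<'E'
def to(xyz,yang=None):
    o=get_obs();R=o["tcp_rot"];s=R.T@(np.array(xyz,float)-o["ee_pos"])/300
    a=np.degrees(np.arctan2(R[1,1],R[0,1])); t=0 if yang is None else ((a-yang+90)%180-90)/90
    print("to",xyz,"rows",s.round(4),"turn",round(t,4),"yang now",round(a,2),"q6",o["q"][5].round(1))
E
python3 - <<'E'
from h import *
p,P,c=snap("wrist","w1"); o=get_obs();print(o["ee_pos"],o["finger_gap"],c["extrinsics"].round(3),c["K"])
to([480,-250,300],72)
E
```

```text
[ 446.04138937 -269.1147203   300.01672935] 0.9978101954360911 [[ 3.02000e-01 -9.19000e-01 -2.53000e-01  3.82252e+02]
 [ 9.53000e-01  2.92000e-01  7.80000e-02 -2.47408e+02]
 [ 2.00000e-03 -2.65000e-01  9.64000e-01  4.43026e+02]
 [ 0.00000e+00  0.00000e+00  0.00000e+00  1.00000e+00]] [[342.50168652   0.         318.05464096]
 [  0.         342.50168652 200.21470347]
 [  0.           0.           1.        ]]
to [480, -250, 300] rows [-0.0886  0.095  -0.    ] turn 0.0042 yang now 72.37 q6 -98.7
```

View pics/w1.png

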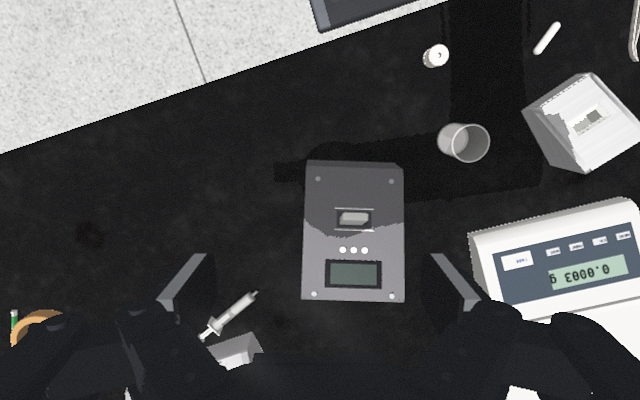

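The wrist view shows the reader slot at about (353,218) with the white slide in it. The top corners are at (306,160), (403,166), (302,299) and (404,302). I'll enlarge the slot for an exact reading.

```bash
cat >> h.py <<'E'
def plane(P,m):
    Q=P[m]; Q=Q[np.isfinite(Q).all(1)]
    for _ in range(4):
        A=np.c_[Q[:,:2],np.ones(len(Q))]; k=np.linalg.lstsq(A,Q[:,2],rcond=None)[0]
        r=Q[:,2]-A@k; Q=Q[abs(r)<max(3,2*r.std())]
    n=np.array([-k[0],-k[1],1]);n/=np.linalg.norm(n)
    return n,k,r.std(),len(Q)
def hit(c,uv,n,k,off=0):
    K=c["K"];E=c["extrinsics"];uv=np.atleast_2d(np.array(uv,float))
    r=np.c_[(uv[:,0]-K[0,2])/K[0,0],-(uv[:,1]-K[1,2])/K[1,1],-np.ones(len(uv))]@E[:3,:3].T
    o=E[:3,3]; t=(off-n@(o-np.array([0,0,k[2]])))/(r@n)
    return o+r*t[:,None]
E
python3 - <<'E'
from h import *
P=np.load("pics/w1.npz")["P"];p=cv2.imread("pics/w1.png")
m=np.zeros(P.shape[:2],bool);m[185:290,312:396]=1;m[205:290,325:385]=0
n,k,s,N=plane(P,m);print(n,k,s,N,"tilt",np.degrees(np.arccos(n[2])),"yaw",np.degrees(np.arctan2(-n[1],-n[0])))
g=cv2.resize(p[190:250,315:395],(800,600),interpolation=cv2.INTER_CUBIC)
g=cv2.convertScaleAbs(g,alpha=1.6)
for i in range(10):
    cv2.putText(g,str(315+8*i),(80*i,10),0,.35,(0,255,255));cv2.putText(g,str(190+6*i),(0,60*i+4),0,.35,(0,255,255));cv2.line(g,(80*i,12),(80*i,18),(0,255,255));cv2.line(g,(24,60*i),(30,60*i),(0,255,255))
cv2.imwrite("pics/w1c.png",g)
# reader edges from height mask
q=(P[...,2]>25)&(P[...,0]>400)&(P[...,1]>-330)&(P[...,1]<-170)
for v in (180,200,240,280):
    r=np.where(np.abs(P[v,280:420,2]-P[v,350,2])<25)[0]; print(v,280+r.min(),280+r.max())
E
```

```text
[-0.39742561  0.13955029  0.90696119] [ 4.38194732e-01 -1.53865782e-01 -1.83165869e+02] 0.8555950266962805 3704 tilt 24.911268858990585 yaw -19.34799146772225
180 306 403
200 305 403
240 304 403
280 302 404
```

View pics/w1c.png

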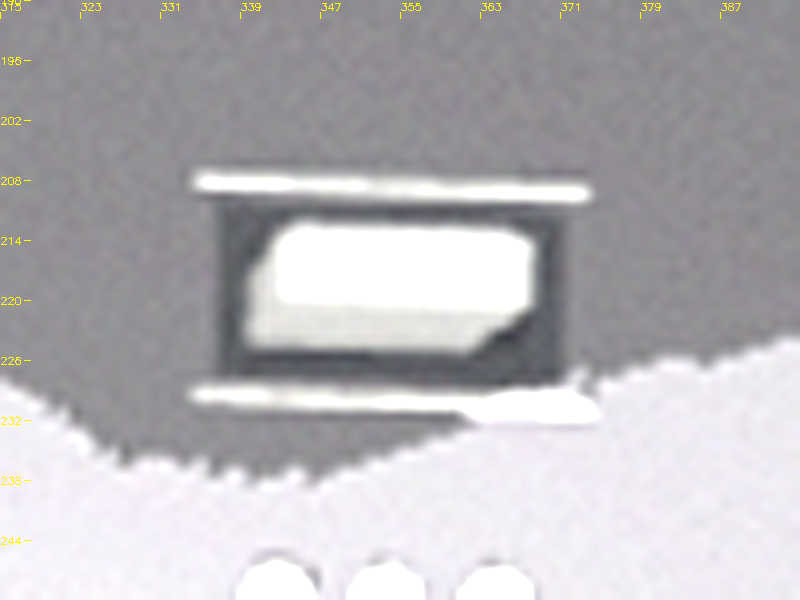

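The crop shows the slot mouth with its lead-in spanning u 336.8–371.2 and v 210–228. The slide's upper edge face is centred at about (355.5,216.6), and the white bars run from (334.5,208) to (374,209.3).

```bash
python3 - <<'E'
from h import *
P=np.load("pics/w1.npz")["P"];c=cams.get_calibration("wrist")
m=np.zeros(P.shape[:2],bool);m[185:290,312:396]=1;m[205:290,325:385]=0
n,k,s,N=plane(P,m)
H=hit(c,[(354,219),(336.8,219),(371.2,219),(354,210),(354,228),(334.5,208.1),(374,209.3),(334,229.3),(374.5,231)],n,k)
print(H.round(1)); d=lambda a,b:H[b]-H[a]
print(np.linalg.norm(d(1,2)),np.linalg.norm(d(3,4)))
for a,b in((5,6),(7,8)): print(np.degrees(np.arctan2(*d(a,b)[1::-1])))
# side edges
L=hit(c,[(306,180),(302,280),(403.5,180),(404.3,280)],n,k);print(L.round(1),[np.degrees(np.arctan2(*(L[a]-L[b])[1::-1])) for a,b in((1,0),(3,2))])
T=hit(c,[(355.5,216.6),(342.5,216.6),(368.5,216.6)],n,k,9.2);print(T.round(1))
print((T[0]-9.2*n).round(1))
E
```

```text
[[ 510.6 -245.7   78.4]
 [ 504.7 -264.    78.6]
 [ 516.6 -227.3   78.2]
 [ 501.9 -242.7   74.1]
 [ 519.3 -248.6   82.6]
 [ 493.3 -263.    73.5]
 [ 508.2 -220.9   73.5]
 [ 513.7 -270.3   83.5]
 [ 529.2 -227.8   83.8]]
38.64217015976013 20.28679607127614
70.53334389149877
69.90054228936741
[[ 455.4 -284.8   60.2]
 [ 550.5 -319.   107.1]
 [ 489.6 -178.5   58.8]
 [ 585.  -212.9  105.9]] [np.float64(-19.785587550920123), np.float64(-19.817065819362067)]
[[ 505.8 -243.4   86.1]
 [ 501.4 -256.9   86.2]
 [ 510.2 -229.8   85.9]]
[ 509.4 -244.7   77.7]
```

Call:
jog_arm --deltas "-0.113 0.1435 0 0.023 -1;-0.113 0.1435 0 0.023 -1;-0.113 0.1435 0.4 0.023 -1;-0.113 0.1435 0.4 0.023 -1;-0.113 0.1435 0.4 0.023 -1;-0.113 0.1435 0.4 0.023 -1;-0.113 0.1435 0.6 0.023 -1;-0.113 0.1435 0.6 0.023 -1;-0.113 0.1435 0.667 0.023 -1;-0.113 0.1435 0.667 0.023 -1;-0.113 0.1435 0.667 0.023 -1;-0.113 0.1435 0.667 0.023 -1"

```text
clock: 2.45
ee_pos: [492.5, -238.7, 102.7]
tcp_rot: [[-0.941, 0.337, 0.003], [0.337, 0.941, -0.001], [-0.003, -0.0, -1.0]]
contact_force: [-0.8, 0.4, -0.2]
finger_gap: -0.001
grasp_force: 0.0
```

```bash
python3 - <<'E'
from h import *
p,P,c=snap("wrist","w2");print(get_obs()["finger_gap"])
p2=cams.capture("scene")[0][:,:,::-1]
g=np.hstack([cv2.resize(p[:,:,::-1][100:400,170:470],(400,400)),cv2.resize(p2[120:210,370:460],(400,400),interpolation=cv2.INTER_CUBIC)])
cv2.imwrite("pics/w2c.png",g); to([491.3,-238.3,99.9],70.3)
E
```

```text
-0.0013231690586434858
to [491.3, -238.3, 99.9] rows [ 0.0035 -0.0007  0.007 ] turn -0.0 yang now 70.3 q6 -104.9
```

View pics/w2c.png

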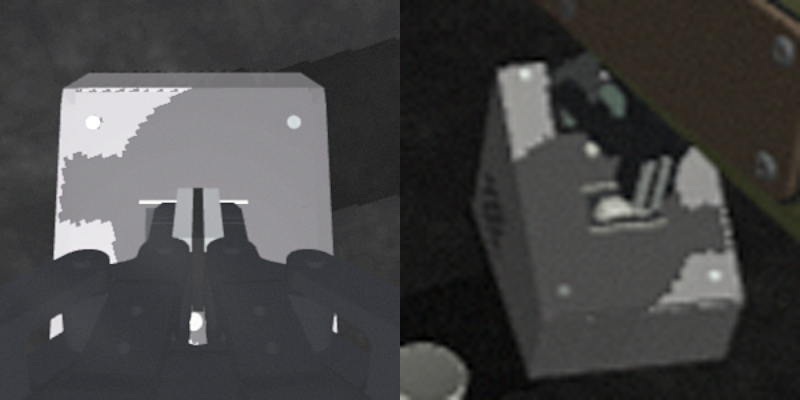

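Call:
jog_arm --deltas "-0.008 0 0.017 0 -1;-0.0155 0 0.033 0 -1;-0.0155 0 0.033 0 -1;-0.0155 0 0.033 0 -1"

```text
clock: 2.95
ee_pos: [495.8, -239.7, 89.9]
tcp_rot: [[-0.941, 0.337, -0.001], [0.337, 0.941, 0.0], [0.001, -0.0, -1.0]]
contact_force: [0.3, 1.0, -0.1]
finger_gap: 0.002
grasp_force: 0.0
```

Call:
jog_arm --deltas "-0.0028 0 0.006 0 -1;-0.0056 0 0.0121 0 -1;-0.0084 0 0.0181 0 -1;-0.0084 0 0.0181 0 -1"

```text
clock: 3.35
ee_pos: [498.4, -240.7, 85.2]
tcp_rot: [[-0.941, 0.337, -0.0], [0.337, 0.941, -0.0], [0.0, -0.0, -1.0]]
contact_force: [-1.4, 0.6, 3.5]
finger_gap: -0.0
grasp_force: 1.7
```

Call:
jog_arm --deltas "-0.0014 0 0.003 0 -1;-0.0028 0 0.006 0 -1;-0.0042 0 0.009 0 -1;-0.0056 0 0.0121 0 -1;-0.0056 0 0.0121 0 -1"

```text
clock: 3.85
ee_pos: [500.0, -241.3, 82.0]
tcp_rot: [[-0.941, 0.337, 0.0], [0.337, 0.941, -0.0], [-0.001, -0.0, -1.0]]
contact_force: [-1.7, 1.5, 5.1]
finger_gap: -0.002
grasp_force: 3.1
```

Call:
jog_arm --deltas "-0.0014 0 0.003 0 -1;-0.0028 0 0.006 0 -1;-0.0035 0 0.0075 0 -1;-0.0035 0 0.0075 0 -1"

```text
clock: 4.25
ee_pos: [501.1, -241.7, 79.9]
tcp_rot: [[-0.941, 0.337, 0.001], [0.337, 0.941, -0.0], [-0.001, -0.0, -1.0]]
contact_force: [-2.7, 1.2, 6.5]
finger_gap: -0.001
grasp_force: 3.4
```

Call:
jog_arm --deltas "-0.0014 0 0.003 0 -1;-0.0028 0 0.006 0 -1;-0.0028 0 0.006 0 -1"

```text
clock: 4.55
ee_pos: [502.1, -242.2, 79.5]
tcp_rot: [[-0.942, 0.337, 0.002], [0.337, 0.942, -0.001], [-0.002, -0.001, -1.0]]
contact_force: [-5.0, 3.5, 11.1]
finger_gap: -0.0
grasp_force: 6.3
```

Call:
jog_arm --deltas "0.007 0 -0.015 0 -1;0.014 0 -0.03 0 -1;0.056 0 -0.121 0 -1;0.1 0 -0.5 0 0;0.1 0 -0.5 0 0;0.1 0 -0.5 0 0;0.1 0 -0.5 0 0;0.1 0 -0.5 0 0"

```text
clock: 5.35
ee_pos: [473.5, -231.4, 226.2]
tcp_rot: [[-0.941, 0.337, -0.0], [0.337, 0.941, 0.001], [0.001, 0.001, -1.0]]
contact_force: [0.2, 0.3, -1.4]
finger_gap: 0.495
grasp_force: 0.0
```

```bash
python3 - <<'E'
from h import *
p,P,c=snap("wrist","w3");o=get_obs();print(o["ee_pos"],c["extrinsics"].round(3))
n0=np.array([-.398,.1425,.906]);m0=np.array([510.6,-245.7,78.4])
# points in the slide column
D=P-m0; h=D@n0; lat=D@np.array([.337,.9415,0]); up=D@np.array([.853,-.305,.423])
s=(h>15)&(h<35)&(abs(lat)<25)&(abs(up)<20); v,u=np.where(s)
print(s.sum(),np.median(h[s]) if s.any() else 0,u.min(),u.max(),v.min(),v.max(),np.percentile(lat[s],[1,99]),np.percentile(up[s],[1,99]))
uc,vc=int(u.mean()),int(v.mean());g=p[:,:,::-1][vc-45:vc+45,uc-60:uc+60]
print("crop origin",uc-60,vc-45); cv2.imwrite("pics/w3c.png",cv2.resize(np.ascontiguousarray(g),(800,600),interpolation=cv2.INTER_CUBIC))
E
```

```text
[ 473.16463756 -231.35935203  225.37031414] [[ 3.37000e-01 -9.08000e-01 -2.50000e-01  4.10074e+02]
 [ 9.41000e-01  3.26000e-01  8.60000e-02 -2.07965e+02]
 [ 3.00000e-03 -2.65000e-01  9.64000e-01  3.69302e+02]
 [ 0.00000e+00  0.00000e+00  0.00000e+00  1.00000e+00]]
362 24.214204127930195 300 332 220 231 [-12.63724724  14.08994414] [-6.35753391  2.33648863]
crop origin 255 180
```

View pics/w3c.png

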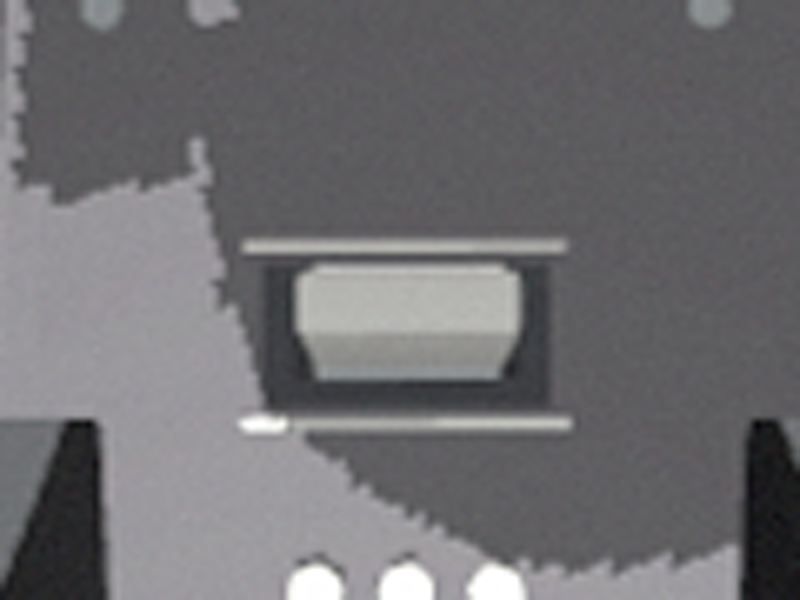

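The crop shows the slide risen, with its top face centred at image (316.2,224.8). The mouth centre is at (316,229.8), and the tool is aligned with the bars.

```bash
python3 - <<'E'
from h import *
P=np.load("pics/w3.npz")["P"];c=cams.get_calibration("wrist")
m=np.zeros(P.shape[:2],bool);m[190:275,255:380]=1;m[210:275,288:345]=0
n,k,s,N=plane(P,m);print(n,s,N,"tilt",np.degrees(np.arccos(n[2])),np.degrees(np.arctan2(-n[1],-n[0])))
H=hit(c,[(315.95,229.8)],n,k)[0];T=hit(c,[(316.2,224.8)],n,k,24.5)[0];print("mouth",H.round(1),"top",T.round(1),"foot",(T-24.5*n).round(1))
f=np.array([-.9415,.337,0])
print("rel TCP lateral of top:",(T-get_obs()["ee_pos"])@np.array([.337,.9415,0]))
for h in(60,0):
  g=H+np.array([0,0,4.5+h])+8*f; to(g.round(1),70.3)
E
```

```text
[-0.3696482   0.14406448  0.91793553] 5.45181537780938 5840 tilt 23.373887487066455 -21.292554634340522
mouth [ 510.4 -245.1   77.6] top [ 498.9 -240.7   98.9] foot [ 508.  -244.2   76.5]
rel TCP lateral of top: -0.10661020492778661
to [ 502.8 -242.4  142.1] rows [-0.1061 -0.0014  0.2773] turn -0.0 yang now 70.3 q6 -105.5
to [ 502.8 -242.4   82.1] rows [-0.1065 -0.0015  0.4773] turn -0.0 yang now 70.3 q6 -105.5
```

Call:
jog_arm --deltas "-0.1065 -0.0015 0.16 0 0;-0.1065 -0.0015 0.28 0 0;-0.1065 -0.0015 0.4 0 0;-0.1065 -0.0015 0.45 0 0;-0.1065 -0.0015 0.4757 0 0;-0.1065 -0.0015 0.4757 0 0;-0.1065 -0.0015 0.4757 0 0;-0.1065 -0.0015 0.4757 0 -1;-0.1065 -0.0015 0.4757 0 -1;-0.1065 -0.0015 0.4757 0 -1;-0.1065 -0.0015 0.4757 0 -1;-0.1065 -0.0015 0.4757 0 -1"

```text
clock: 6.6
ee_pos: [504.4, -243.2, 86.5]
tcp_rot: [[-0.942, 0.337, 0.003], [0.337, 0.942, -0.001], [-0.003, -0.0, -1.0]]
contact_force: [-0.0, 0.8, 6.5]
finger_gap: 0.301
grasp_force: 59.0
```

Call:
jog_arm --deltas "0 0 0 0 -1;0.0141 0 -0.0302 0 -1;0.0282 0 -0.0604 0 -1;0.0423 0 -0.0906 0 -1;0.0564 0 -0.1208 0 -1;0.0705 0 -0.151 0 -1;0.0846 0 -0.1812 0 -1;0.0846 0 -0.2812 0 -1;0.0846 0 -0.3812 0 -1;0.0846 0 -0.3812 0 -1"

```text
clock: 7.6
ee_pos: [480.7, -235.1, 204.4]
tcp_rot: [[-0.941, 0.337, 0.007], [0.337, 0.941, -0.003], [-0.008, -0.0, -1.0]]
contact_force: [0.3, 0.4, 0.6]
finger_gap: 0.301
grasp_force: 59.1
```

```bash
python3 - <<'E'
from h import *
p,P,c=snap("wrist","w4");o=get_obs();print(o["ee_pos"],o["contact_force"],o["finger_gap"],o["grasp_force"])
p2=cams.capture("scene")[0][:,:,::-1]
E=cams.get_calibration("scene")
def pj(X,c):
    e=np.linalg.inv(c["extrinsics"]);q=e[:3,:3]@X+e[:3,3];K=c["K"];return int(K[0,0]*q[0]/-q[2]+K[0,2]),int(K[1,2]-K[1,1]*q[1]/-q[2])
u,v=pj(o["ee_pos"],E);print(u,v)
cv2.imwrite("pics/w4c.png",np.hstack([cv2.resize(p[:,:,::-1][150:350,220:420],(400,400)),cv2.resize(p2[max(0,v-45):v+45,u-45:u+45],(400,400),interpolation=cv2.INTER_CUBIC)]))
to([450,39,260],106)
E
```

```text
[ 480.14249968 -234.54606754  201.68110257] [ 0.02534594  0.13580731 -1.29102345] 0.30374636941269817 59.04774606227875
433 135
to [450, 39, 260] rows [ 0.3995  0.8242 -0.2009] turn -0.3967 yang now 70.3 q6 -105.3
```

View pics/w4c.png

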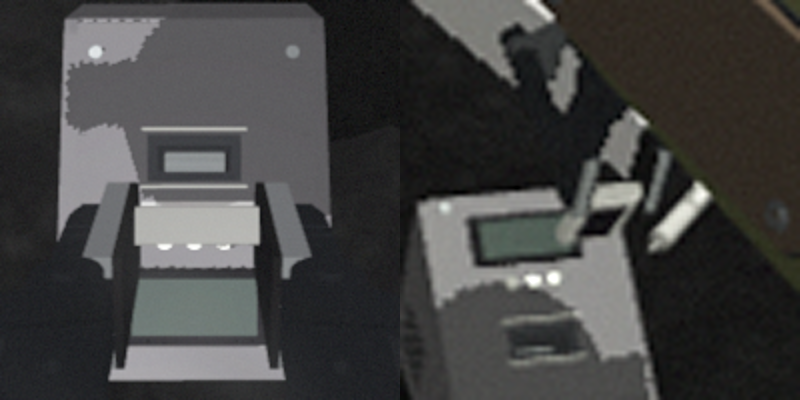

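The crop shows the slide held level between the pads and the reader slot empty. I'll now move to where both stands are in view.

```bash
python3 - <<'E'
from h import *
P=np.load("pics/w4.npz")["P"]
for a,b,cc,d in((254,269,290,348),(277,282,290,348)): 
    Q=P[a:b,cc:d].reshape(-1,3); print(np.median(Q,0).round(1))
Q=P[240:285,319]; print(Q[::2].round(0).tolist())
Q=P[262,275:362]; print(Q[::3,:].round(0).tolist())
to([470,-50,290],98);to([470,120,290],98)
E
```

```text
[ 475.7 -231.9  217.2]
[ 546.2 -255.9   95.8]
[[519.0, -247.0, 83.0], [521.0, -247.0, 83.0], [522.0, -248.0, 84.0], [524.0, -248.0, 84.0], [525.0, -249.0, 85.0], [527.0, -249.0, 86.0], [474.0, -231.0, 213.0], [474.0, -231.0, 215.0], [474.0, -231.0, 217.0], [475.0, -232.0, 216.0], [476.0, -232.0, 216.0], [476.0, -232.0, 218.0], [477.0, -232.0, 218.0], [477.0, -232.0, 218.0], [478.0, -232.0, 220.0], [479.0, -233.0, 218.0], [480.0, -233.0, 218.0], [542.0, -255.0, 95.0], [544.0, -255.0, 96.0], [546.0, -256.0, 96.0], [547.0, -257.0, 97.0], [549.0, -257.0, 96.0], [550.0, -258.0, 96.0]]
[[465.0, -245.0, 230.0], [465.0, -244.0, 230.0], [466.0, -243.0, 229.0], [466.0, -242.0, 230.0], [471.0, -244.0, 218.0], [471.0, -243.0, 219.0], [472.0, -242.0, 217.0], [473.0, -241.0, 218.0], [473.0, -240.0, 217.0], [474.0, -239.0, 217.0], [475.0, -238.0, 217.0], [474.0, -236.0, 218.0], [475.0, -235.0, 218.0], [475.0, -234.0, 217.0], [476.0, -233.0, 218.0], [476.0, -232.0, 217.0], [477.0, -230.0, 217.0], [477.0, -229.0, 217.0], [478.0, -228.0, 217.0], [478.0, -227.0, 218.0], [479.0, -226.0, 217.0], [479.0, -225.0, 217.0], [479.0, -223.0, 217.0], [480.0, -222.0, 217.0], [480.0, -221.0, 218.0], [480.0, -220.0, 219.0], [475.0, -218.0, 230.0], [475.0, -217.0, 230.0], [476.0, -216.0, 229.0]]
to [470, -50, 290] rows [ 0.2366  0.5675 -0.3009] turn -0.3078 yang now 70.3 q6 -105.3
to [470, 120, 290] rows [ 0.4276  1.101  -0.3007] turn -0.3078 yang now 70.3 q6 -105.3
```

Call:
jog_arm --deltas "0 0 -0.1 0 -1;0.1 0.25 -0.25 -0.1 -1;0.4276 1 -0.3 -0.308 -1;0.4276 1 -0.3 -0.308 -1;0.4276 1 -0.3 -0.308 -1;0.4276 1 -0.3 -0.308 -1;0.4276 1 -0.3 -0.308 -1;0.4276 1 -0.3 -0.308 -1;0.4276 1 -0.3 -0.308 -1;0.4276 1 -0.3 -0.308 -1;0.4276 1 -0.3 -0.308 -1;0.4276 1 -0.3 -0.308 -1"

```text
clock: 8.9
ee_pos: [459.9, 90.4, 288.5]
tcp_rot: [[-0.99, -0.138, -0.001], [-0.138, 0.99, -0.0], [0.001, -0.0, -1.0]]
contact_force: [0.4, -0.8, -0.5]
finger_gap: 0.303
grasp_force: 59.2
```

```bash
python3 - <<'E'
from h import *
p,P,c=snap("wrist","w5");o=get_obs();print(o["ee_pos"],o["finger_gap"],np.linalg.norm(o["joint_velocities"]))
out=[]
for nm,cx,cy in(("B",493,39),("A",522,275)):
    m=(abs(P[...,0]-cx)<55)&(abs(P[...,1]-cy)<55)&(P[...,2]>25)&(P[...,2]<95)
    v,u=np.where(m); print(nm,m.sum(),u.min(),u.max(),v.min(),v.max())
    uc,vc=(u.min()+u.max())//2,(v.min()+v.max())//2
    uc=min(max(uc,67),572);vc=min(max(vc,67),332)
    g=cv2.resize(np.ascontiguousarray(p[vc-67:vc+67,uc-67:uc+67,::-1]),(400,400),interpolation=cv2.INTER_CUBIC)
    print("origin",uc-67,vc-67,"scale",400/134); out.append(g)
cv2.imwrite("pics/w5c.png",np.hstack(out))
E
```

```text
[459.91493355  90.39043161 288.58934239] 0.300056839044247 0.27205890218641604
B 4956 234 308 145 232
origin 204 121 scale 2.985074626865672
A 5042 424 501 201 289
origin 395 178 scale 2.985074626865672
```

View pics/w5c.png

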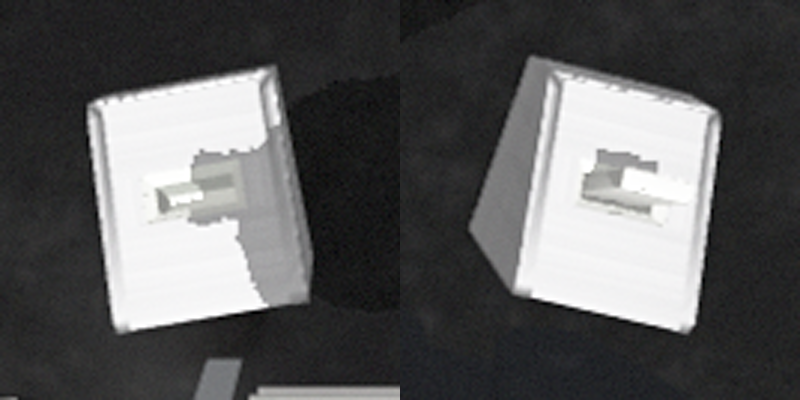

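The left crop (stand_b, empty) has slope corners at (88,103), (275,67), (308,300) and (117,333), with the mouth centre at about (192,192). The right crop (stand_a, holding the fresh slide) has corners at (548,68), (718,115), (690,330) and (520,293). Its slide top is at about (655,185).

```bash
python3 - <<'E'
from h import *
P=np.load("pics/w5.npz")["P"];c=cams.get_calibration("wrist");o=get_obs();S=400/134
for nm,ox,oy,x0,q,ex in(("B",204,121,0,[(88,103),(275,67),(308,300),(117,333)],[(192,192),(143,200),(241,184)]),
                 ("A",395,178,400,[(548,68),(718,115),(690,330),(520,293)],[(622,190)])):
    px=lambda L:[(ox+(x-x0)/S,oy+y/S) for x,y in L]
    Q=np.array(px(q)); m=np.zeros(P.shape[:2],np.uint8); cv2.fillConvexPoly(m,Q.round().astype(int),1)
    m=cv2.erode(m,np.ones((9,9)))>0
    sc=np.array(px(ex))[0]; v,u=np.mgrid[:400,:640]; m&=~((abs(u-sc[0])<26)&(abs(v-sc[1])<17))
    n,k,s,N=plane(P,m); H=hit(c,Q,n,k); C=H.mean(0)
    yaw=np.degrees(np.arctan2(-n[1],-n[0])); e=lambda a,b:np.degrees(np.arctan2(*(H[b]-H[a])[1::-1]))
    print(nm,"tilt",np.degrees(np.arccos(n[2])).round(1),"yaw",yaw.round(1),"s",s.round(2),N,"edge yaws",np.round([e(0,3),e(1,2),e(0,1)-90,e(3,2)-90],1),"sizes",[np.linalg.norm(H[a]-H[b]).round(1) for a,b in((0,1),(1,2),(2,3),(3,0))])
    y=np.radians(np.mean([e(0,3),e(1,2)])); X=np.array([np.cos(y),np.sin(y),0]);C0=C-6*X; C0[2]=k@[C0[0],C0[1],1]
    print(" centre",C.round(1)," slot by body",C0.round(1)," slot by pix",hit(c,px(ex),n,k).round(1).tolist())
    D=P-C0; nn=np.array([-.4226*X[0],-.4226*X[1],.906]);Y=np.array([-X[1],X[0],0]);U=np.cross(Y,nn)
    h=D@nn; t=(h>20)&(h<30)&(abs(D@Y)<25)&(abs(D@U)<15)
    if t.sum()>20: print(" slide top",np.median(P[t],0).round(1),"h",np.median(h[t]),"lat",np.percentile((D@Y)[t],[3,97]),"up",np.percentile((D@U)[t],[3,97]))
# held slide
T=o["tcp_rot"];L=(P-o["ee_pos"])@T; s=(abs(L[...,0]-4)<9)&(abs(L[...,1])<11)&(L[...,2]<-10)&(L[...,2]>-22)
print("held top in tool",np.median(L[s],0).round(1),s.sum())
E
```

```text
B tilt 25.1 yaw 18.2 s 0.81 2203 edge yaws [18.1 17.1 18.7 18.2] sizes [np.float64(75.2), np.float64(92.3), np.float64(73.6), np.float64(91.7)]
 centre [490.4  40.4  48.8]  slot by body [484.7  38.6  45.9]  slot by pix [[488.3, 38.4, 47.6], [494.1, 20.0, 47.4], [482.6, 56.8, 47.7]]
A tilt 24.9 yaw -5.6 s 0.85 1584 edge yaws [-3.8 -6.1 -7.5 -5.4] sizes [np.float64(74.4), np.float64(88.2), np.float64(71.1), np.float64(91.3)]
 centre [527.9 284.4  49.4]  slot by body [521.9 284.9  46.6]  slot by pix [[524.3, 285.1, 47.7]]
 slide top [512.8 285.1  69.7] h 24.717441889728015 lat [-13.33068172  13.12930803] up [-3.22556796  5.57672582]
held top in tool [  4.7  -0.1 -13. ] 1063
```

```bash
python3 - <<'E'
from h import *
P=np.load("pics/w5.npz")["P"];c=cams.get_calibration("wrist");o=get_obs()
L=(P-o["ee_pos"])@o["tcp_rot"]; s=(abs(L[...,1])<8)&(L[...,2]<3)&(L[...,2]>-24)&(abs(L[...,0])<20)
v,u=np.where(s);print(u.min(),u.max(),v.min(),v.max())
for r in range(v.min(),v.max()+1):
    t=s[r]; 
    if t.sum()>4: print(r,np.median(L[r][t],0).round(1),end="; ")
print()
X=np.array([np.cos(np.radians(18)),np.sin(np.radians(18)),0]);Y=np.array([-X[1],X[0],0]);n=np.array([-.4226*X[0],-.4226*X[1],.906]);U=np.cross(Y,n)
D=P-np.array([488.3,38.4,47]);h=D@n;a=D@Y;b=D@U
m=(abs(a)<32)&(abs(b)<28)&((abs(a)>23)|(abs(b)>15));h0=np.median(h[m]);print("plane bias",h0)
# project each pixel ray to plane for mouth map
c["K"];vv,uu=np.mgrid[:400,:640];H=hit(c,np.c_[uu.ravel(),vv.ravel()],n,np.array([0,0,(n@np.array([488.3,38.4,47])+h0)/n[2]])).reshape(P.shape)-np.array([488.3,38.4,47])
A=H@Y;B=H@U
for th in(-1.8,-3):
    w=(h-h0<th)&(abs(A)<26)&(abs(B)<17); print(th,w.sum())
    print(" U ends by lat",[(l,np.round(np.sort(B[w&(abs(A-l)<2)])[[1,-2]],1).tolist()) for l in(-12,-8,-4,0,4,8,12) if (w&(abs(A-l)<2)).sum()>4])
    print(" Y ends by U",[(l,np.round(np.sort(A[w&(abs(B-l)<1.5)])[[1,-2]],1).tolist()) for l in(-6,-3,0,3,6) if (w&(abs(B-l)<1.5)).sum()>4])
E
```

```text
296 334 251 272
251 [ 8.1  0.1 -9.2]; 252 [ 7.8  0.1 -9.6]; 253 [  7.7   0.1 -10.3]; 254 [  7.7   0.1 -11.3]; 255 [  7.5   0.1 -11.9]; 256 [  7.1   0.1 -12.1]; 257 [  6.7  -0.1 -12. ]; 258 [  6.3  -0.1 -12.2]; 259 [  6.    0.1 -12.6]; 260 [  5.7  -0.1 -12.8]; 261 [  5.2   0.1 -12.8]; 262 [  4.9   0.1 -13. ]; 263 [  4.4   0.1 -13. ]; 264 [  4.1  -0.3 -13.3]; 265 [  3.7  -0.1 -13.4]; 266 [  3.4  -0.1 -13.7]; 267 [  3.1  -0.1 -13.9]; 268 [  2.5  -0.1 -13.8]; 269 [  2.3  -0.1 -14.1]; 270 [  2.   -0.3 -14.5]; 271 [  1.6  -0.1 -14.6]; 272 [  1.   -0.1 -14.4]; 
plane bias 0.46606495052056235
-1.8 419
 U ends by lat [(-12, [-7.3, 7.5]), (-8, [-8.6, 7.9]), (-4, [-7.0, 8.7]), (0, [-8.1, 7.2]), (4, [-6.6, 7.6]), (8, [-8.1, 7.4]), (12, [-6.5, 8.0])]
 Y ends by U [(-6, [-18.3, 16.9]), (-3, [-17.4, 18.7]), (0, [-16.7, 17.3]), (3, [-15.9, 18.9]), (6, [-15.3, 17.6])]
-3 331
 U ends by lat [(-12, [-6.1, 7.1]), (-8, [-6.1, 7.7]), (-4, [-5.7, 7.5]), (0, [-6.4, 6.8]), (4, [-6.3, 7.4]), (8, [-5.7, 7.0]), (12, [-5.1, 7.6])]
 Y ends by U [(-6, [-13.8, 13.3]), (-3, [-15.3, 17.8]), (0, [-14.4, 16.2]), (3, [-15.9, 17.0]), (6, [-15.2, 17.5])]
```

```bash
python3 - <<'E'
from h import *
to([466.3,31.5,92.7],108)
E
```

```text
to [466.3, 31.5, 92.7] rows [ 0.0057 -0.1973  0.653 ] turn -0.112 yang now 97.92 q6 -118.0
```

Call:
jog_arm --deltas "0.0057 -0.1973 0.2 -0.112 -1;0.0057 -0.1973 0.2 -0.112 -1;0.0057 -0.1973 0.3 -0.112 -1;0.0057 -0.1973 0.45 -0.112 -1;0.0057 -0.1973 0.55 -0.112 -1;0.0057 -0.1973 0.62 -0.112 -1;0.0057 -0.1973 0.653 -0.112 -1;0.0057 -0.1973 0.653 -0.112 -1;0.0057 -0.1973 0.653 -0.112 -1;0.0057 -0.1973 0.653 -0.112 -1;0.0057 -0.1973 0.653 -0.112 -1"

```text
clock: 10.05
ee_pos: [467.0, 32.8, 94.2]
tcp_rot: [[-0.951, -0.311, 0.002], [-0.311, 0.951, 0.001], [-0.002, 0.0, -1.0]]
contact_force: [0.5, -0.3, -0.6]
finger_gap: 0.303
grasp_force: 59.2
```

```bash
python3 - <<'E'
from h import *
p,P,c=snap("wrist","w6");o=get_obs();to([466.3,31.5,92.7],108)
L=(P-o["ee_pos"])@o["tcp_rot"]; s=(abs(L[...,1])<8)&(L[...,2]<3)&(L[...,2]>-24)&(abs(L[...,0])<20)
for r in range(245,276,2):
    t=s[r]; 
    if t.sum()>4: print(r,np.median(L[r][t],0).round(1),end="; ")
X=np.array([np.cos(np.radians(18)),np.sin(np.radians(18)),0]);Y=np.array([-X[1],X[0],0]);n=np.array([-.4226*X[0],-.4226*X[1],.906]);U=np.cross(Y,n)
D=P-np.array([488.5,38.7,47]);h=D@n;a=D@Y;b=D@U
m=(abs(a)<34)&(b<-12)&(b>-40)&(h<12)&(h>-12);print("\nplane bias",np.median(h[m]),m.sum())
v,u=np.where(m);print(u.min(),u.max(),v.min(),v.max())
# outer body edges
w=(abs(h)<4)&(abs(a)<45)&(b<-15)&(b>-40);print("lat",[np.percentile(a[w&(abs(b-q)<3)],[1,99]).round(1).tolist() for q in(-20,-30,-38)])
E
```

```text
to [466.3, 31.5, 92.7] rows [ 0.0032 -0.0033  0.004 ] turn 0.0011 yang now 108.1 q6 -100.7
251 [ 7.8 -0.  -9.8]; 253 [  7.6   0.2 -11.3]; 255 [  7.1  -0.  -12.3]; 257 [  6.3  -0.  -12.5]; 259 [  5.5  -0.  -12.8]; 261 [  4.8  -0.  -13.2]; 263 [  4.1  -0.  -13.5]; 265 [  3.4  -0.  -13.9]; 267 [  2.6  -0.  -14.2]; 269 [  1.9  -0.  -14.6]; 271 [  1.2  -0.  -15. ]; 
plane bias 0.8620674979093238 4954
259 370 193 238
lat [[-36.5, 35.9], [-36.7, 35.6], [-36.6, 35.8]]
```

Call:
jog_arm --deltas "0.002 -0.003 0.002 0 -1;-0.0051 -0.003 0.0171 0 -1;-0.0121 -0.003 0.0322 0 -1;-0.0192 -0.003 0.0473 0 -1;-0.0262 -0.003 0.0624 0 -1;-0.0262 -0.003 0.0624 0 -1"

```text
clock: 10.7
ee_pos: [473.9, 34.0, 73.1]
tcp_rot: [[-0.951, -0.311, -0.002], [-0.311, 0.951, -0.001], [0.002, 0.0, -1.0]]
contact_force: [-0.6, -0.6, -0.0]
finger_gap: 0.3
grasp_force: 59.2
```

Call:
jog_arm --deltas "-0.009 0 0.012 0 -1;-0.0135 0 0.021 0 -1;-0.018 0 0.031 0 -1;-0.0227 0 0.0403 0 -1;-0.0227 0 0.0403 0 -1"

```text
clock: 11.2
ee_pos: [480.5, 36.2, 61.6]
tcp_rot: [[-0.951, -0.311, -0.001], [-0.311, 0.951, -0.0], [0.001, 0.0, -1.0]]
contact_force: [-0.1, 0.0, -0.8]
finger_gap: 0.302
grasp_force: 59.2
```

Free so far; about 5 mm remains.

Call:
jog_arm --deltas "-0.0028 0 0.006 0 -1;-0.0056 0 0.0121 0 -1;-0.007 0 0.0151 0 -1;-0.007 0 0.0151 0 -1;-0.007 0 0.0151 0 -1"

```text
clock: 11.7
ee_pos: [482.6, 36.8, 57.6]
tcp_rot: [[-0.951, -0.311, -0.0], [-0.311, 0.951, 0.0], [0.0, 0.0, -1.0]]
contact_force: [0.0, 0.0, 1.2]
finger_gap: 0.305
grasp_force: 59.2
```

Call:
jog_arm --deltas "-0.0014 0 0.003 0 -1;-0.0028 0 0.006 0 -1;-0.0035 0 0.0075 0 -1;-0.0035 0 0.0075 0 -1"

```text
clock: 12.1
ee_pos: [483.6, 36.8, 57.6]
tcp_rot: [[-0.95, -0.311, 0.0], [-0.311, 0.95, -0.001], [0.0, -0.001, -1.0]]
contact_force: [-9.3, -0.4, 14.5]
finger_gap: 0.299
grasp_force: 60.7
```

Call:
jog_arm --deltas "0.0035 0 -0.006 0 -1;0.0035 0 -0.006 0 -1;0.0035 0 -0.006 0 -0.1;0.0035 0 -0.006 0 -0.1;0.0035 0 -0.006 0 -0.1;0.0035 0 -0.006 0 -0.1;0.0035 0 -0.1 0 -0.1;0.0035 0 -0.25 0 -0.1;0.06 0 -0.4 0 -0.1;0.06 0 -0.4 0 -0.1;0.06 0 -0.4 0 -0.1"

```text
clock: 13.2
ee_pos: [466.9, 31.9, 176.6]
tcp_rot: [[-0.951, -0.311, 0.002], [-0.311, 0.951, 0.002], [-0.003, 0.001, -1.0]]
contact_force: [0.5, 0.2, -0.9]
finger_gap: 0.451
grasp_force: 0.0
```

```bash
cat >> h.py <<'E'
def slot(P,M,yaw,hr=(17,35)):
    t=np.radians(yaw);X=np.array([np.cos(t),np.sin(t),0]);Y=np.array([-X[1],X[0],0]);n=np.array([-.4226*X[0],-.4226*X[1],.9063]);U=np.cross(Y,n)
    D=P-np.array(M);h=D@n;a=D@Y;b=D@U
    m=(abs(a)<32)&(abs(b)<28)&((abs(a)>23)|(abs(b)>17))&(abs(h)<5);h0=np.median(h[m])
    s=(h>hr[0])&(h<hr[1])&(abs(a)<18)&(abs(b)<10)
    print("plane bias",h0.round(2),m.sum(),"slide n",s.sum())
    if s.sum()>20:
        hh=np.percentile(h[s],[50,75,90]);q=s&(abs(h-hh[1])<1.2)
        print(" proud",(hh-h0).round(1),"lat",np.percentile(a[q],[2,98]).round(1),"up",np.percentile(b[q],[2,98]).round(1),"top",np.median(P[q],0).round(1))
E
python3 - <<'E'
from h import *
p,P,c=snap("wrist","w7");o=get_obs();print(o["ee_pos"],o["finger_gap"])
slot(P,[488.5,38.5,47],18)
E
```

```text
[466.34370686  31.80491972 174.95351877] 0.4518529160686915
plane bias 0.83 2825 slide n 442
 proud [24.7 25.3 25.9] lat [-12.6  13.7] up [-9.4 -2.5] top [472.8  33.7  68.2]
```

```bash
python3 - <<'E'
from h import *
p,P,c=snap("wrist","w8");o=get_obs();print(o["ee_pos"])
slot(P,[488.5,38.5,47],18)
P0=np.load("pics/w5.npz")["P"]; slot(P0,[524.0,285.0,47],-5.5)
t=np.radians(18);X=np.array([np.cos(t),np.sin(t),0]);Y=np.array([-X[1],X[0],0]);n=np.array([-.4226*X[0],-.4226*X[1],.9063]);U=np.cross(Y,n)
D=P-np.array([488.5,38.5,47]);h=D@n;a=D@Y;b=D@U
# profile over the middle
m=(abs(a)<8)&(abs(b)<30)
v,u=np.where(m)
for r in range(v.min(),v.max()+1,2):
    q=m[r]
    if q.sum()>3: print(r,np.median(b[r][q]).round(1),np.median(h[r][q]).round(1),end=" | ")
g=p[:,:,::-1];w=(abs(a)<45)&(abs(b)<50)&(h>-5);v,u=np.where(w);print(u.min(),u.max(),v.min(),v.max())
vc,uc=(v.min()+v.max())//2,(u.min()+u.max())//2
cv2.imwrite("pics/w8c.png",cv2.resize(np.ascontiguousarray(g[max(0,vc-75):vc+75,uc-100:uc+100]),(800,600),interpolation=cv2.INTER_CUBIC))
E
```

```text
[466.10325412  31.64443853 174.14591096]
plane bias 0.83 2864 slide n 457
 proud [24.7 25.3 25.8] lat [-12.6  14.1] up [-9.9 -2.8] top [472.5  34.1  68. ]
plane bias 0.55 1293 slide n 228
 proud [24.5 25.2 25.9] lat [-13.4  12.8] up [-4.1  3.4] top [512.7 285.1  70.3]
183 -29.5 0.6 | 185 -27.7 0.7 | 187 -26.0 0.7 | 189 -24.3 0.6 | 191 -22.6 0.8 | 193 -20.9 0.7 | 195 -19.1 0.8 | 197 -17.5 0.7 | 199 -15.7 0.8 | 201 -10.0 25.2 | 203 -8.4 25.5 | 205 -6.8 25.6 | 207 -5.2 26.2 | 209 -3.7 26.2 | 211 -2.5 23.7 | 213 -1.6 18.6 | 215 -0.7 13.0 | 217 0.2 7.4 | 219 1.1 1.1 | 221 2.2 -4.9 | 223 3.2 -11.4 | 225 5.8 -2.8 | 227 7.6 -0.8 | 229 9.4 0.8 | 231 11.0 0.6 | 233 12.7 0.6 | 235 14.4 0.8 | 237 16.0 1.1 | 239 17.6 0.6 | 241 19.3 0.7 | 243 20.9 1.2 | 245 22.5 0.9 | 247 24.1 0.5 | 249 25.8 1.0 | 251 27.4 0.8 | 253 29.0 0.9 | 0 639 0 399
```

```bash
python3 - <<'E'
from h import *
to([481,36.5,58.5],108)
E
```

```text
to [481, 36.5, 58.5] rows [-5.290e-02 -2.000e-04  3.854e-01] turn 0.0011 yang now 108.1 q6 -100.6
```

Call:
jog_arm --deltas "-0.0529 0 0.1 0 -0.1;-0.0529 0 0.24 0 -0.1;-0.0529 0 0.34 0 -0.1;-0.0529 0 0.3854 0 -0.1;-0.0529 0 0.3854 0 -0.1;-0.0529 0 0.3854 0 -0.1;-0.0529 0 0.3854 0 -0.1;-0.0529 0 0.3854 0 -1;-0.0529 0 0.3854 0 -1;-0.0529 0 0.3854 0 -1;-0.0529 0 0.3854 0 -1"

```text
clock: 14.4
ee_pos: [482.5, 36.7, 61.5]
tcp_rot: [[-0.95, -0.311, 0.003], [-0.311, 0.95, 0.001], [-0.003, -0.0, -1.0]]
contact_force: [-1.7, 0.4, 6.5]
finger_gap: 0.278
grasp_force: 58.5
```

Call:
jog_arm --deltas "-0.003 0 -0.0014 0 -1;-0.006 0 -0.0028 0 -1;-0.009 0 -0.0042 0 -1;-0.009 0 -0.0042 0 -1"

```text
clock: 14.8
ee_pos: [484.4, 37.2, 62.4]
tcp_rot: [[-0.95, -0.311, 0.001], [-0.311, 0.95, -0.0], [-0.001, -0.0, -1.0]]
contact_force: [-3.3, 0.5, 6.9]
finger_gap: 0.281
grasp_force: 58.5
```

Call:
jog_arm --deltas "-0.003 0 -0.0014 0 -1;-0.006 0 -0.0028 0 -1;-0.009 0 -0.0042 0 -1;-0.009 0 -0.0042 0 -1"

```text
clock: 15.2
ee_pos: [486.9, 38.1, 63.6]
tcp_rot: [[-0.951, -0.311, 0.001], [-0.311, 0.951, -0.0], [-0.0, -0.0, -1.0]]
contact_force: [-4.4, -1.1, 6.8]
finger_gap: 0.279
grasp_force: 58.5
```

```bash
cat > prof.py <<'E'
from h import *
def prof(P,M,yaw):
    t=np.radians(yaw);X=np.array([np.cos(t),np.sin(t),0]);Y=np.array([-X[1],X[0],0]);n=np.array([-.4226*X[0],-.4226*X[1],.9063]);U=np.cross(Y,n)
    D=P-np.array(M);h=D@n;a=D@Y;b=D@U;m=(abs(a)<8)&(abs(b)<16);v,u=np.where(m)
    for r in range(v.min(),v.max()+1,2):
        q=m[r]
        if q.sum()>3: print(r,np.median(b[r][q]).round(1),np.median(h[r][q]).round(1),end=" | ")
    print()
E
python3 - <<'E'
from prof import *
p,P,c=snap("wrist","w9");print(get_obs()["ee_pos"],get_obs()["contact_force"])
slot(P,[488.5,38.5,47],18); prof(P,[488.5,38.5,47],18)
E
```

```text
[486.85285453  38.04631027  63.58291142] [-3.55069909 -0.85655418  6.51933077]
plane bias 0.85 5362 slide n 1743
 proud [25.  25.8 29.6] lat [-14.7  14.7] up [-5.4  1.9] top [476.5  35.   70.2]
2 5.0 173.8 | 6 5.0 173.8 | 18 5.0 173.8 | 24 5.0 173.8 | 54 5.0 173.8 | 66 5.0 173.8 | 76 5.0 173.8 | 80 5.0 173.8 | 86 5.0 173.8 | 90 5.0 173.8 | 92 5.0 173.8 | 96 5.0 173.8 | 106 5.0 173.8 | 112 5.0 173.8 | 114 5.0 173.8 | 130 5.0 173.8 | 146 5.0 173.8 | 150 5.0 173.8 | 152 5.0 173.8 | 164 5.0 173.8 | 170 5.0 173.8 | 172 5.0 173.8 | 184 5.0 173.8 | 192 5.0 173.8 | 198 5.0 173.8 | 200 5.0 173.8 | 210 5.0 173.8 | 212 5.0 173.8 | 214 5.0 173.8 | 216 -15.7 1.0 | 218 -14.7 0.9 | 220 -13.7 0.9 | 222 -12.7 0.9 | 224 -11.7 1.0 | 226 -10.7 0.7 | 228 -9.7 0.3 | 230 -8.8 -0.8 | 232 -6.0 23.6 | 234 -5.0 25.7 | 236 -4.1 25.5 | 238 -3.2 26.1 | 240 -2.4 26.2 | 242 -1.5 25.9 | 244 -0.7 26.1 | 246 0.2 26.1 | 248 1.0 26.3 | 250 1.9 26.0 | 252 2.6 18.1 | 254 3.4 5.5 | 256 4.3 -9.4 | 258 5.3 -3.0 | 260 6.3 -1.8 | 262 7.3 -1.0 | 264 8.2 0.0 | 266 9.2 0.9 | 268 10.2 0.6 | 270 11.1 1.0 | 272 12.1 0.8 | 274 13.1 1.1 | 276 14.0 1.0 | 278 15.0 0.9 | 280 16.0 1.2 | 286 5.0 173.8 | 306 5.0 173.8 | 322 5.0 173.8 | 328 5.0 173.8 | 330 5.0 173.8 | 348 5.0 173.8 | 350 5.0 173.8 | 354 5.0 173.8 | 358 5.0 173.8 | 372 5.0 173.8 | 384 5.0 173.8 | 392 5.0 173.8 | 394 5.0 173.8 | 398 5.0 173.8 |
```

Call:
jog_arm --deltas "-0.004 0 -0.0018 0 -1;-0.008 0 -0.0036 0 -1;-0.008 0 -0.0036 0 -1;-0.003 0 -0.0014 0 -1;0.002 0 0.001 0 -1;0.004 0 0.0018 0 -1;0.004 0 0.0018 0 -1"

```text
clock: 15.95
ee_pos: [485.7, 37.6, 63.0]
tcp_rot: [[-0.95, -0.311, 0.001], [-0.311, 0.95, -0.0], [-0.001, -0.0, -1.0]]
contact_force: [-4.2, -1.4, 5.5]
finger_gap: 0.28
grasp_force: 59.4
```

```bash
python3 - <<'E'
from prof import *
p,P,c=snap("wrist","w10");print(get_obs()["ee_pos"],get_obs()["contact_force"])
P[P[...,2]>120]=np.nan;P=np.nan_to_num(P,nan=-999)
slot(P,[488.5,38.5,47],18); prof(P,[488.5,38.5,47],18)
E
```

```text
[485.75028109  37.62873535  63.0628991 ] [-4.23000613 -0.81511205  5.87601823]
plane bias 0.83 5329 slide n 1769
 proud [25.  25.8 29.8] lat [-14.3  15. ] up [-6.7  0.5] top [475.5  34.4  69.6]
220 -15.1 1.0 | 222 -14.1 0.8 | 224 -13.0 1.0 | 226 -12.0 0.9 | 228 -11.0 0.9 | 230 -10.0 0.7 | 232 -7.4 23.5 | 234 -6.3 25.8 | 236 -5.5 25.8 | 238 -4.6 25.8 | 240 -3.7 25.9 | 242 -2.9 25.8 | 244 -2.0 26.2 | 246 -1.2 26.1 | 248 -0.3 26.2 | 250 0.5 25.8 | 252 1.2 19.2 | 254 2.0 10.3 | 256 2.9 0.4 | 258 3.9 -11.1 | 260 5.1 -23.7 | 262 5.9 -2.7 | 264 6.9 -1.6 | 266 7.9 -0.2 | 268 8.8 0.3 | 270 9.8 1.0 | 272 10.8 0.8 | 274 11.7 1.0 | 276 12.7 0.9 | 278 13.7 0.7 | 280 14.6 0.7 | 282 15.6 0.8 |
```

Call:
jog_arm --deltas "-0.006 0 -0.0028 0 -1;-0.012 0 -0.0056 0 -1;-0.018 0 -0.0084 0 -1;-0.018 0 -0.0084 0 -1;-0.018 0 -0.0084 0 -1"

```text
clock: 16.5
ee_pos: [490.0, 39.0, 64.9]
tcp_rot: [[-0.951, -0.311, -0.002], [-0.311, 0.951, -0.001], [0.002, -0.0, -1.0]]
contact_force: [-6.7, -1.4, 5.7]
finger_gap: 0.277
grasp_force: 58.7
```

```bash
python3 - <<'E'
from prof import *
p,P,c=snap("wrist","w11");print(get_obs()["ee_pos"],get_obs()["contact_force"])
P[P[...,2]>120]=-999
slot(P,[488.5,38.5,47],18); prof(P,[488.5,38.5,47],18)
E
```

```text
[489.96607003  39.00593769  64.91479266] [-5.3943655  -0.75035477  6.95365081]
plane bias 0.85 5527 slide n 1623
 proud [25.1 25.8 29.4] lat [-13.1  15.1] up [-1.8  5.8] top [479.3  36.3  71.5]
209 -15.9 0.8 | 211 -14.8 0.9 | 213 -13.8 0.7 | 215 -12.8 0.9 | 217 -11.8 0.7 | 219 -10.7 1.1 | 221 -9.8 0.0 | 223 -8.9 -0.8 | 225 -8.0 -1.7 | 227 -7.0 -2.5 | 229 -6.3 -6.6 | 231 -2.9 24.0 | 233 -1.9 25.7 | 235 -1.0 25.7 | 237 -0.1 26.3 | 239 0.7 26.0 | 241 1.6 26.0 | 243 2.4 25.9 | 245 3.3 25.8 | 247 4.1 26.1 | 249 5.0 25.8 | 251 5.8 25.3 | 253 6.2 -2.1 | 255 7.2 -1.1 | 257 8.2 -0.3 | 259 9.2 0.7 | 261 10.2 0.9 | 263 11.2 1.0 | 265 12.2 0.8 | 267 13.1 1.0 | 269 14.1 1.0 | 271 15.1 0.8 | 273 16.0 2.0 |
```

Call:
jog_arm --deltas "0.0025 0 -0.0055 0 -1;0.0025 0 -0.0055 0 -1;0.0075 0 -0.0032 0 -1;0.0128 0 -0.0008 0 -1;0.0128 0 -0.0008 0 -1;0.0107 0 0.0037 0 -1;0.0097 0 0.006 0 -1;0.0097 0 0.006 0 -1"

```text
clock: 17.35
ee_pos: [488.6, 38.4, 64.2]
tcp_rot: [[-0.95, -0.311, 0.002], [-0.311, 0.95, -0.001], [-0.001, -0.001, -1.0]]
contact_force: [-3.8, -0.8, 8.7]
finger_gap: 0.275
grasp_force: 60.9
```

```bash
python3 - <<'E'
from prof import *
p,P,c=snap("wrist","w12");print(get_obs()["ee_pos"],get_obs()["contact_force"])
P[P[...,2]>120]=-999
slot(P,[488.5,38.5,47],18); prof(P,[488.5,38.5,47],18)
E
```

```text
[488.61397716  38.36594596  64.26160452] [-4.56834815 -0.74328505  7.35104075]
plane bias 0.84 5454 slide n 1654
 proud [25.1 25.9 29.8] lat [-13.6  14.7] up [-3.5  3.7] top [478.   36.1  70.8]
212 -15.9 0.9 | 214 -14.9 1.0 | 216 -13.9 0.8 | 218 -12.8 0.9 | 220 -11.8 0.7 | 222 -10.8 0.8 | 224 -9.8 0.4 | 226 -8.9 -0.6 | 228 -8.0 -1.6 | 230 -7.0 -2.6 | 232 -4.1 23.6 | 234 -3.1 25.8 | 236 -2.2 25.8 | 238 -1.4 25.8 | 240 -0.5 25.9 | 242 0.3 25.8 | 244 1.2 26.0 | 246 2.0 26.1 | 248 2.9 25.7 | 250 3.7 25.6 | 252 4.4 12.8 | 254 5.0 -16.6 | 256 6.2 -2.4 | 258 7.2 -1.4 | 260 8.1 -0.5 | 262 9.1 0.8 | 264 10.1 0.9 | 266 11.1 0.9 | 268 12.0 0.7 | 270 13.0 1.0 | 272 14.0 0.9 | 274 14.9 1.0 | 276 15.9 0.9 |
```

Call:
jog_arm --deltas "0.0021 0 -0.0045 0 -1;0.0081 0 -0.0017 0 -1;0.0081 0 -0.0017 0 -1;0.006 0 0.0028 0 -1;0.006 0 0.0028 0 -0.3;0.006 0 0.0028 0 -0.1;0.006 0 0.0028 0 -0.1;0.006 0 0.0028 0 -0.1;0.006 0 -0.1 0 -0.1;0.006 0 -0.25 0 -0.1;0.06 0 -0.4 0 -0.1;0.06 0 -0.4 0 -0.1"

```text
clock: 18.6
ee_pos: [473.0, 33.0, 190.1]
tcp_rot: [[-0.95, -0.311, 0.012], [-0.311, 0.951, 0.003], [-0.012, -0.001, -1.0]]
contact_force: [0.7, -0.7, 0.6]
finger_gap: 0.448
grasp_force: 0.0
```

```bash
python3 - <<'E'
from prof import *
cams.capture("wrist");p,P,c=snap("wrist","w13");print(get_obs()["ee_pos"],get_obs()["contact_force"])
P[P[...,2]>120]=-999
slot(P,[488.5,38.5,47],18); prof(P,[488.5,38.5,47],18)
to([480,240,200],84)
E
```

```text
[471.28587961  33.39169976 183.53909919] [-0.13082456  0.67504429 -0.95331022]
plane bias 0.82 2733 slide n 443
 proud [24.6 25.2 25.8] lat [-12.5  14.2] up [-9.8 -2.5] top [472.4  34.4  68. ]
188 -11.1 23.0 | 190 -9.0 25.6 | 192 -7.3 26.2 | 194 -5.7 26.1 | 196 -4.1 26.0 | 198 -2.6 25.1 | 200 -1.9 20.0 | 202 -1.1 14.6 | 204 -0.1 9.7 | 206 0.7 4.0 | 208 1.7 -1.4 | 210 2.6 -7.9 | 212 3.6 -13.8 | 214 6.9 -1.3 | 216 8.8 0.0 | 218 10.6 1.1 | 220 12.3 0.6 | 222 14.0 0.9 | 224 15.7 1.0 | 
to [480, 240, 200] rows [-0.2418  0.6456 -0.0535] turn 0.2678 yang now 108.1 q6 -100.5
```

The slide settles back to the same lean each time, which matches the slot's play. It is home on the floor and standing about 25 mm proud, so I'll go on to the fresh slide.

Call:
jog_arm --deltas "0 0 -0.1 0 -0.1;-0.224 0.804 -0.1 0.26 -0.1;-0.224 0.804 -0.1 0.26 -0.1;-0.224 0.804 -0.1 0.26 -0.1;-0.224 0.804 -0.1 0.26 -0.1;-0.224 0.804 -0.1 0.26 -0.1;-0.224 0.804 -0.1 0.26 -0.1;-0.224 0.804 -0.1 0.26 -0.1;-0.224 0.804 -0.1 0.26 -0.1;-0.224 0.804 -0.1 0.26 -0.1"

```text
clock: 19.7
ee_pos: [460.0, 282.1, 212.1]
tcp_rot: [[-0.996, 0.094, -0.0], [0.094, 0.996, -0.0], [0.0, -0.001, -1.0]]
contact_force: [0.0, 0.0, 0.6]
finger_gap: 0.456
grasp_force: 0.0
```

```bash
python3 - <<'E'
from prof import *
cams.capture("wrist");p,P,c=snap("wrist","w14");o=get_obs();print(o["ee_pos"])
P[P[...,2]>110]=-999
M=[524,285,47]
slot(P,M,-5.5); prof(P,M,-5.5)
m=(abs(P[...,0]-M[0])<45)&(abs(P[...,1]-M[1])<40)&(P[...,2]>25)
D=P-np.array(M);q=m&(abs(D@np.array([-.4226,.04,.905]))<3)&((abs(D[...,0])>15))
n,k,s,N=plane(P,q);print("yaw",np.degrees(np.arctan2(-n[1],-n[0])),"tilt",np.degrees(np.arccos(n[2])),N)
# yaw by side edges of body
t=np.radians(-5.5);X=np.array([np.cos(t),np.sin(t)]);Y=np.array([-X[1],X[0]]);a=D[...,:2]@Y;b=D[...,:2]@X
for bb in(-34,-26,-18,14,20,26,32): 
    z=q&(abs(b-bb)<3)
    if z.sum()>20: print(bb,np.percentile(a[z],[1,99]).round(1),end=" ; ")
v,u=np.where(m&(a>-16)&(a<16)&(D@np.array([-.4226,.04,.905])>22)); print(u.min(),u.max(),v.min(),v.max())
E
```

```text
[460.13176387 282.07284155 212.55742411]
plane bias -0.01 2191 slide n 308
 proud [24.7 25.2 25.7] lat [-12.9  13.3] up [-4.2  2.9] top [513.1 286.3  69.4]
230 -15.2 -0.1 | 232 -13.3 0.0 | 234 -11.3 0.2 | 236 -9.4 -0.2 | 238 -7.5 -1.0 | 240 -4.2 24.3 | 242 -2.4 24.9 | 244 -0.6 24.4 | 246 1.1 24.8 | 248 2.9 24.5 | 250 3.5 -26.7 | 252 5.6 -27.0 | 254 7.9 -3.0 | 256 9.9 -1.4 | 258 11.8 0.1 | 260 13.7 0.6 | 262 15.6 -0.2 | 
yaw -5.494737999856108 tilt 25.071342657014313 4335
-34 [-36.1  36. ] ; -26 [-35.9  36.8] ; -18 [-35.9  35.4] ; 14 [-10.6  34.1] ; 20 [-36.1  32.9] ; 26 [-36.9  32.7] ; 32 [-36.8  32.6] ; 311 342 239 248
```

The fresh slide stands parallel in its slot, resting on the front wall. I'll go back once to seat the used slide the same way, by lifting it clear, moving it forward and lowering it.

```bash
python3 - <<'E'
from h import *
to([474,34.4,165],108);to([481,36.5,61],108)
E
```

```text
to [474, 34.4, 165] rows [-0.1235 -0.8176  0.1583] turn -0.2599 yang now 84.61 q6 -148.2
to [481, 36.5, 61] rows [-0.1461 -0.8086  0.505 ] turn -0.2599 yang now 84.61 q6 -148.2
```

Call:
jog_arm --deltas "-0.1461 -0.8086 0 -0.26 -0.15;-0.1461 -0.8086 0 -0.26 -0.15;-0.1461 -0.8086 0 -0.26 -0.15;-0.1461 -0.8086 0 -0.26 -0.15;-0.1461 -0.8086 0 -0.26 -0.15;-0.1461 -0.8086 0.1 -0.26 -0.15;-0.1461 -0.8086 0.24 -0.26 -0.15;-0.1461 -0.8086 0.38 -0.26 -0.15;-0.1461 -0.8086 0.47 -0.26 -0.15;-0.1461 -0.8086 0.505 -0.26 -0.15;-0.1461 -0.8086 0.505 -0.26 -0.15;-0.1461 -0.8086 0.505 -0.26 -0.15"

```text
clock: 21.0
ee_pos: [482.0, 37.5, 62.9]
tcp_rot: [[-0.951, -0.31, 0.003], [-0.31, 0.951, 0.0], [-0.003, -0.0, -1.0]]
contact_force: [0.1, -0.5, 0.5]
finger_gap: 0.427
grasp_force: 0.0
```

Call:
jog_arm --deltas "0 0 0 0 -0.15;0 0 0 0 -1;0 0 0 0 -1;0 0 0 0 -1;-0.009 0 -0.0042 0 -1;-0.018 0 -0.0085 0 -1;-0.0272 0 -0.0127 0 -1;-0.0272 0 -0.0127 0 -1;-0.0272 0 -0.0127 0 -1;-0.02 0 -0.028 0 -1;-0.0187 0 -0.0308 0 -1;-0.0187 0 -0.0308 0 -1"

```text
clock: 22.2
ee_pos: [486.5, 39.1, 70.5]
tcp_rot: [[-0.951, -0.311, 0.0], [-0.311, 0.951, -0.0], [-0.0, -0.0, -1.0]]
contact_force: [-0.4, -3.1, -0.1]
finger_gap: 0.259
grasp_force: 59.3
```

```bash
python3 - <<'E'
from prof import *
p,P,c=snap("wrist","w15");print(get_obs()["ee_pos"],get_obs()["contact_force"])
P[P[...,2]>120]=-999
slot(P,[488.5,38.5,47],18); prof(P,[488.5,38.5,47],18)
E
```

```text
[486.46650609  39.08035107  70.48347473] [ 0.16171472 -4.03458205  0.02912113]
plane bias 0.86 5048 slide n 1412
 proud [29.7 30.4 31.2] lat [-12.6  15.7] up [-3.1  4.3] top [476.2  35.2  75.2]
212 -15.8 0.8 | 214 -14.8 0.8 | 216 -13.7 1.1 | 218 -12.6 0.7 | 220 -11.6 0.7 | 222 -10.5 0.7 | 224 -9.6 -0.3 | 226 -8.6 -1.0 | 228 -7.6 -1.8 | 230 -4.1 28.8 | 232 -3.1 30.7 | 234 -2.2 30.6 | 236 -1.3 30.7 | 238 -0.5 30.8 | 240 0.4 31.0 | 242 1.2 30.6 | 244 2.1 31.0 | 246 3.0 30.8 | 248 3.8 30.5 | 250 4.5 23.6 | 252 5.0 -5.4 | 254 6.0 -2.3 | 256 7.1 -1.3 | 258 8.1 -0.1 | 260 9.1 0.8 | 262 10.2 0.7 | 264 11.2 0.9 | 266 12.2 0.9 | 268 13.2 1.0 | 270 14.2 0.8 | 272 15.2 1.0 |
```

Call:
jog_arm --deltas "0.003 -0.0035 0.0014 0 -1;0.0065 -0.0035 0.003 0 -1;0.0065 -0.0035 0.003 0 -1;0.0051 -0.0035 0.006 0 -1;0.0037 -0.0035 0.009 0 -1;0.0023 -0.0035 0.0121 0 -1;0.0009 -0.0035 0.0151 0 -1;0.0001 -0.0035 0.0168 0 -1;0.0001 -0.0035 0.0168 0 -1"

```text
clock: 23.15
ee_pos: [486.8, 38.3, 65.5]
tcp_rot: [[-0.951, -0.311, 0.0], [-0.311, 0.951, -0.0], [-0.0, -0.0, -1.0]]
contact_force: [-1.5, -1.3, 3.0]
finger_gap: 0.26
grasp_force: 60.2
```

```bash
python3 - <<'E'
from prof import *
p,P,c=snap("wrist","w16");print(get_obs()["ee_pos"],get_obs()["contact_force"])
P[P[...,2]>120]=-999
slot(P,[488.5,38.5,47],18); prof(P,[488.5,38.5,47],18)
E
```

```text
[486.82253769  38.27502138  65.45284351] [-2.24247105 -0.67643069  3.59644401]
plane bias 0.84 5284 slide n 1605
 proud [25.3 26.2 30. ] lat [-13.5  15.2] up [-5.1  2.2] top [476.5  34.6  70.4]
215 -15.7 0.9 | 217 -14.7 0.8 | 219 -13.6 0.9 | 221 -12.6 0.5 | 223 -11.6 0.7 | 225 -10.6 0.6 | 227 -9.6 -0.3 | 229 -8.6 -0.9 | 231 -5.6 24.9 | 233 -4.7 25.8 | 235 -3.8 26.1 | 237 -3.0 25.9 | 239 -2.1 26.1 | 241 -1.2 26.3 | 243 -0.3 26.2 | 245 0.5 26.3 | 247 1.4 26.4 | 249 2.2 25.4 | 251 2.9 15.7 | 253 3.6 2.4 | 255 4.5 -13.1 | 257 5.6 -2.7 | 259 6.6 -2.0 | 261 7.6 -0.8 | 263 8.6 0.0 | 265 9.5 1.0 | 267 10.5 1.0 | 269 11.5 1.3 | 271 12.5 1.0 | 273 13.5 0.4 | 275 14.4 1.1 | 277 15.4 0.8 |
```

Call:
jog_arm --deltas "0.0042 0 -0.0091 0 -1;0.0042 0 -0.0091 0 -1;0.008 0 -0.0073 0 -1;0.0118 0 -0.0056 0 -1;0.0118 0 -0.0056 0 -1;0.0097 0 -0.0011 0 -1;0.0083 0 0.0019 0 -1;0.0083 0 0.0019 0 -1"

```text
clock: 24.0
ee_pos: [484.3, 37.5, 64.5]
tcp_rot: [[-0.951, -0.311, -0.0], [-0.311, 0.951, -0.0], [0.0, -0.0, -1.0]]
contact_force: [-0.4, 0.0, 0.7]
finger_gap: 0.26
grasp_force: 60.5
```

```bash
python3 - <<'E'
from prof import *
p,P,c=snap("wrist","w17");print(get_obs()["ee_pos"],get_obs()["contact_force"])
P[P[...,2]>120]=-999
slot(P,[488.5,38.5,47],18); prof(P,[488.5,38.5,47],18)
E
```

```text
[484.339921    37.52592133  64.54086929] [-0.66951549 -0.97480856  0.78540882]
plane bias 0.83 5135 slide n 1674
 proud [25.3 26.2 29.8] lat [-13.3  14.5] up [-7.9 -0.6] top [474.3  33.4  69.3]
220 -15.9 0.9 | 222 -14.9 1.0 | 224 -13.9 0.9 | 226 -12.9 0.6 | 228 -11.8 0.8 | 230 -9.0 23.6 | 232 -7.9 25.7 | 234 -7.0 26.0 | 236 -6.2 26.1 | 238 -5.3 26.0 | 240 -4.4 26.3 | 242 -3.6 26.3 | 244 -2.7 26.1 | 246 -1.8 26.7 | 248 -1.0 26.2 | 250 -0.2 22.6 | 252 0.5 15.8 | 254 1.4 8.4 | 256 2.3 0.4 | 258 3.3 -8.4 | 260 4.4 -18.5 | 262 5.3 -3.1 | 264 6.3 -2.2 | 266 7.3 -1.0 | 268 8.3 -0.1 | 270 9.2 0.9 | 272 10.2 0.8 | 274 11.2 1.2 | 276 12.1 0.9 | 278 13.1 0.9 | 280 14.1 0.7 | 282 15.1 1.0 | 284 16.0 1.3 |
```

It returns to the same resting lean, so that is its natural seat: bottomed, with about 25 mm proud. I'll release it and take the fresh slide.

Call:
jog_arm --deltas "0 0 0 0 -0.3;0 0 0 0 -0.1;0 0 0 0 -0.1;0 0 0 0 -0.1;0 0 -0.1 0 -0.1;0 0 -0.25 0 -0.1;0 0 -0.4 0 -0.1;0 0 -0.4 0 -0.1;0 0 -0.4 0 -0.1"

```text
clock: 24.95
ee_pos: [484.8, 37.9, 185.6]
tcp_rot: [[-0.951, -0.311, 0.002], [-0.311, 0.951, 0.002], [-0.003, 0.001, -1.0]]
contact_force: [-0.1, 0.1, -0.5]
finger_gap: 0.448
grasp_force: 0.0
```

```bash
python3 - <<'E'
from prof import *
cams.capture("wrist");p,P,c=snap("wrist","w18");print(get_obs()["ee_pos"])
P[P[...,2]>120]=-999
slot(P,[488.5,38.5,47],18)
y=np.radians(-5.5);X=np.array([np.cos(y),np.sin(y),0])
g=np.array([513.1,285.8,69.2])-0*X; g=g+3.5*X; g[2]-=15
print(g);to(g.round(1),84.5)
E
```

```text
[483.80765487  37.53541592 183.23060837]
plane bias 0.85 2793 slide n 465
 proud [24.7 25.3 25.9] lat [-11.8  14.4] up [-9.7 -2.5] top [472.3  35.   68. ]
[516.58388669 285.46453987  54.2       ]
to [516.6 285.5  54.2] rows [-0.3615  0.7515  0.4298] turn 0.2622 yang now 108.1 q6 -100.2
```

Call:
jog_arm --deltas "-0.3645 0.7505 0 0.262 -0.1;-0.3645 0.7505 0 0.262 -0.1;-0.3645 0.7505 0 0.262 -0.1;-0.3645 0.7505 0 0.262 -0.1;-0.3645 0.7505 0 0.262 -0.1;-0.3645 0.7505 0 0.262 -0.1;-0.3645 0.7505 0.15 0.262 -0.1;-0.3645 0.7505 0.3 0.262 -0.1;-0.3645 0.7505 0.35 0.262 -0.1;-0.3645 0.7505 0.35 0.262 -0.1"

```text
clock: 26.05
ee_pos: [517.0, 283.8, 76.3]
tcp_rot: [[-0.995, 0.096, -0.005], [0.096, 0.995, -0.005], [0.004, -0.005, -1.0]]
contact_force: [1.4, 0.3, 0.7]
finger_gap: 0.446
grasp_force: 0.0
```

```bash
python3 - <<'E'
from prof import *
cams.capture("wrist");p,P,c=snap("wrist","w19");print(get_obs()["ee_pos"])
P[P[...,2]>120]=-999
slot(P,[524,285,47],-5.5)
to([517.5,285.4,51.5],84.5)
E
```

```text
[519.26262266 285.54319084  81.51165163]
plane bias -0.02 4968 slide n 1075
 proud [24.8 25.3 25.7] lat [-13.5  12.9] up [-4.4  3.3] top [512.8 285.6  69.4]
to [517.5, 285.4, 51.5] rows [ 0.006  -0.0011  0.1   ] turn 0.0002 yang now 84.52 q6 -143.7
```

Call:
jog_arm --deltas "0.001 0 0.04 0 -0.1;0.001 0 0.07 0 -0.1;0.001 0 0.089 0 -0.1;0.001 0 0.089 0 -0.1;0.001 0 0.089 0 -0.1;0.001 0 0.089 0 -0.1;0.001 0 0.089 0 -1;0.001 0 0.089 0 -1;0.001 0 0.089 0 -1;0.001 0 0.089 0 -1"

```text
clock: 27.15
ee_pos: [518.3, 285.7, 53.5]
tcp_rot: [[-0.995, 0.095, 0.001], [0.095, 0.995, 0.001], [-0.001, 0.001, -1.0]]
contact_force: [-1.6, 0.0, 3.5]
finger_gap: 0.309
grasp_force: 58.9
```

Call:
jog_arm --deltas "0.0141 0 -0.0302 0 -1;0.0282 0 -0.0604 0 -1;0.0423 0 -0.0906 0 -1;0.0564 0 -0.1208 0 -1;0.0705 0 -0.151 0 -1;0.0705 0 -0.3 0 -1;0.0705 0 -0.5 0 -1;0.0705 0 -0.5 0 -1;0.0705 0 -0.5 0 -1;0.0705 0 -0.5 0 -1"

```text
clock: 28.15
ee_pos: [496.4, 287.6, 202.1]
tcp_rot: [[-0.995, 0.095, -0.001], [0.095, 0.995, 0.0], [0.001, -0.0, -1.0]]
contact_force: [-0.4, 0.2, -1.0]
finger_gap: 0.306
grasp_force: 59.0
```

```bash
cat >> prof.py <<'E'
def held(P):
    o=get_obs();L=(P-o["ee_pos"])@o["tcp_rot"]; s=(abs(L[...,1])<8)&(L[...,2]<3)&(L[...,2]>-30)&(abs(L[...,0])<20)
    for r in range(240,280,2):
        if s[r].sum()>4: print(r,np.median(L[r][s[r]],0).round(1),end="; ")
    w=(abs(L[...,0]-4)<3)&(abs(L[...,2]+17)<4)&(abs(L[...,1])<20); print("\nlat",np.percentile(L[...,1][w],[3,97]).round(1),o["ee_pos"])
E
python3 - <<'E'
from prof import *
cams.capture("wrist");p,P,c=snap("wrist","w20");held(P)
to([500,40,205],80);to([480,-230,205],70.3)
E
```

```text
252 [  9.2  -0.  -12.5]; 254 [  8.4   0.  -12.7]; 256 [  8.5   0.  -14.7]; 258 [  7.8   0.  -15.3]; 260 [  7.2   0.  -15.8]; 262 [  6.4   0.  -15.9]; 264 [  5.6   0.  -16.3]; 266 [  5.    0.  -16.7]; 268 [  4.2   0.  -17. ]; 270 [  3.5   0.  -17.4]; 272 [  2.6   0.  -17.3]; 274 [  1.6   3.  -17.1]; 
lat [-11.2  14.2] [496.2584705  287.25432637 201.02410228]
to [500, 40, 205] rows [-0.0911 -0.8192 -0.0119] turn 0.0502 yang now 84.52 q6 -145.6
to [480, -230, 205] rows [-0.1107 -1.7215 -0.0103] turn 0.158 yang now 84.52 q6 -145.6
```

Call:
jog_arm --deltas "-0.02 -0.2 -0.02 0.05 -1;-0.09 -1 -0.02 0.1 -1;-0.09 -1 -0.02 0.1 -1;-0.09 -1 -0.02 0.1 -1;-0.09 -1 -0.02 0.1 -1;-0.09 -1 -0.02 0.1 -1;-0.09 -1 -0.02 0.1 -1;-0.09 -1 -0.02 0.1 -1"

```text
clock: 29.05
ee_pos: [494.7, -14.9, 207.7]
tcp_rot: [[-0.968, 0.253, -0.002], [0.253, 0.968, -0.0], [0.002, -0.001, -1.0]]
contact_force: [-0.5, 1.0, -0.3]
finger_gap: 0.306
grasp_force: 59.1
```

```bash
python3 - <<'E'
from h import *
to([485,-236,205],70.3);to([489.4,-237.9,150.1],70.3)
E
```

```text
to [485, -236, 205] rows [-0.1552 -0.7212  0.0092] turn 0.0562 yang now 75.36 q6 -126.3
to [489.4, -237.9, 150.1] rows [-0.1713 -0.7235  0.1922] turn 0.0562 yang now 75.36 q6 -126.3
```

Call:
jog_arm --deltas "-0.16 -0.72 0 0.0562 -1;-0.16 -0.72 0 0.0562 -1;-0.16 -0.72 0 0.0562 -1;-0.16 -0.72 0 0.0562 -1;-0.1713 -0.7235 0 0.0562 -1;-0.1713 -0.7235 0.1 0.0562 -1;-0.1713 -0.7235 0.1922 0.0562 -1;-0.1713 -0.7235 0.1922 0.0562 -1;-0.1713 -0.7235 0.1922 0.0562 -1;-0.1713 -0.7235 0.1922 0.0562 -1"

```text
clock: 30.05
ee_pos: [491.7, -236.3, 153.1]
tcp_rot: [[-0.943, 0.333, 0.002], [0.333, 0.943, -0.001], [-0.002, -0.0, -1.0]]
contact_force: [-0.3, -0.3, -0.6]
finger_gap: 0.305
grasp_force: 59.2
```

```bash
python3 - <<'E'
from prof import *
cams.capture("wrist");p,P,c=snap("wrist","w21");held(P);P[P[...,2]>125]=-999
M=[510.4,-245.4,78.1];yaw=-19.7
t=np.radians(yaw);X=np.array([np.cos(t),np.sin(t),0]);Y=np.array([-X[1],X[0],0]);n=np.array([-.4226*X[0],-.4226*X[1],.9063]);U=np.cross(Y,n)
D=P-np.array(M);h=D@n;a=D@Y;b=D@U;m=(abs(a)<40)&(b<-14)&(b>-45)&(abs(h)<6);h0=np.median(h[m]);print("bias",h0,m.sum())
q=m;pn,k,s,N=plane(P,q);print("yaw",np.degrees(np.arctan2(-pn[1],-pn[0])),"tilt",np.degrees(np.arccos(pn[2])))
nn=n;kk=np.array([0,0,(n@np.array(M)+h0)/n[2]]);vv,uu=np.mgrid[:400,:640];H=hit(c,np.c_[uu.ravel(),vv.ravel()],n,kk).reshape(P.shape)-np.array(M);A=H@Y;B=H@U
w=(h-h0<-2)&(abs(A)<26)&(abs(B)<17)&(P[...,2]>20)
if w.sum()>20:
  print([(l,np.round(np.sort(B[w&(abs(A-l)<2)])[[1,-2]],1).tolist()) for l in(-12,-8,-4,0,4,8,12) if (w&(abs(A-l)<2)).sum()>4])
  print([(l,np.round(np.sort(A[w&(abs(B-l)<1.5)])[[1,-2]],1).tolist()) for l in(-6,-3,0,3,6) if (w&(abs(B-l)<1.5)).sum()>4])
e=(abs(h-h0)<3)&(abs(a)<70);print("body lat",[np.percentile(a[e&(abs(b-l)<3)],[1,99]).round(1).tolist() for l in(-20,-30)])
to([489.4,-237.9,120.1],70.3)
E
```

```text
252 [  9.3  -0.1 -12.3]; 254 [  8.8  -0.1 -13.1]; 256 [  8.6  -0.1 -14.7]; 258 [  8.   -0.1 -15.2]; 260 [  7.3  -0.1 -15.6]; 262 [  6.5  -0.3 -15.9]; 264 [  5.8   0.1 -16.3]; 266 [  5.   -0.1 -16.3]; 268 [  4.3  -0.1 -16.7]; 270 [  3.6  -0.1 -17.1]; 272 [  2.8  -0.1 -17.3]; 274 [  1.7   4.6 -17. ]; 
lat [-11.3  14.1] [ 491.56320679 -236.4145027   152.99912754]
bias 0.03772444314761944 5028
yaw -19.21762642695238 tilt 24.886154724884133
[(-12, [-7.4, 7.5]), (-8, [-7.4, 7.5]), (-4, [-8.1, 7.5]), (0, [-7.4, 7.5]), (4, [-6.8, 7.5]), (8, [-7.4, 7.5]), (12, [-6.8, 7.5])]
[(-6, [-18.4, 17.2]), (-3, [-17.7, 17.2]), (0, [-16.9, 17.9]), (3, [-15.5, 17.8]), (6, [-15.5, 17.8])]
body lat [[-54.6, 54.8], [-55.0, 55.0]]
to [489.4, -237.9, 120.1] rows [ 0.0054 -0.0071  0.1096] turn 0.0023 yang now 70.51 q6 -104.9
```

Call:
jog_arm --deltas "0.003 -0.004 0.05 0 -1;0.003 -0.004 0.1 0 -1;0.003 -0.004 0.1 0 -1;0.003 -0.004 0.1 0 -1;0.003 -0.004 0.1 0 -1"

```text
clock: 30.65
ee_pos: [489.6, -237.7, 121.6]
tcp_rot: [[-0.942, 0.335, 0.0], [0.335, 0.942, -0.0], [-0.0, -0.0, -1.0]]
contact_force: [0.3, -0.2, 0.8]
finger_gap: 0.306
grasp_force: 59.2
```

```bash
python3 - <<'E'
from h import *
to([489.4,-237.9,120.1],70.3);to([497.4,-240.75,102],70.3);print(get_obs()["ee_pos"])
E
```

```text
to [489.4, -237.9, 120.1] rows [ 0.0003 -0.0009  0.0049] turn 0.0018 yang now 70.46 q6 -104.8
to [497.4, -240.75, 102] rows [-0.028  -0.0009  0.0653] turn 0.0018 yang now 70.46 q6 -104.8
[ 489.56436367 -237.67761742  121.57863995]
```

Good. Next I'll insert 20 mm along the axis.

Call:
jog_arm --deltas "-0.007 -0.001 0.018 0.0018 -1;-0.014 -0.001 0.034 0.0018 -1;-0.021 -0.001 0.049 0.0018 -1;-0.028 -0.001 0.063 0.0018 -1;-0.028 -0.001 0.063 0.0018 -1;-0.028 -0.001 0.063 0.0018 -1"

```text
clock: 31.25
ee_pos: [497.2, -240.6, 102.2]
tcp_rot: [[-0.941, 0.337, -0.0], [0.337, 0.941, 0.0], [0.0, -0.0, -1.0]]
contact_force: [-0.0, -0.4, -0.6]
finger_gap: 0.305
grasp_force: 59.2
```

Call:
jog_arm --deltas "-0.007 0 0.0151 0 -1;-0.0141 0 0.0302 0 -1;-0.0211 0 0.0453 0 -1;-0.0211 0 0.0453 0 -1;-0.0239 0 0.0514 0 -1;-0.0239 0 0.0514 0 -1;-0.0239 0 0.0514 0 -1"

```text
clock: 31.95
ee_pos: [504.0, -243.0, 86.8]
tcp_rot: [[-0.941, 0.337, -0.0], [0.337, 0.941, 0.0], [0.0, 0.0, -1.0]]
contact_force: [0.9, -0.8, -0.6]
finger_gap: 0.308
grasp_force: 59.3
```

Call:
jog_arm --deltas "-0.0014 0 0.003 0 -1;-0.0028 0 0.006 0 -1;-0.0045 0 0.0095 0 -1;-0.0045 0 0.0095 0 -1;-0.0045 0 0.0095 0 -1"

```text
clock: 32.45
ee_pos: [505.2, -243.5, 84.2]
tcp_rot: [[-0.941, 0.337, -0.0], [0.337, 0.941, -0.0], [0.0, -0.0, -1.0]]
contact_force: [-0.6, 0.5, 2.1]
finger_gap: 0.303
grasp_force: 59.5
```

Call:
jog_arm --deltas "0 0 0 0 -0.3;0 0 0 0 -0.1;0 0 0 0 -0.1;0 0 0 0 -0.1;0 0 -0.05 0 -0.1;0 0 -0.2 0 -0.1;0.05 0 -0.35 0 -0.1;0.05 0 -0.35 0 -0.1;0.05 0 -0.35 0 -1;0.05 0 -0.35 0 -1"

```text
clock: 33.45
ee_pos: [490.9, -238.2, 188.7]
tcp_rot: [[-0.941, 0.337, -0.0], [0.337, 0.941, 0.001], [0.001, 0.0, -1.0]]
contact_force: [-0.4, -1.3, -0.8]
finger_gap: 0.117
grasp_force: 0.0
```

```bash
python3 - <<'E'
from prof import *
cams.capture("wrist");p,P,c=snap("wrist","w22");print(get_obs()["finger_gap"],get_obs()["ee_pos"]);P[P[...,2]>135]=-999
M=[510.4,-245.4,78.1]
slot(P,M,-19.7);prof(P,M,-19.7)
to([490,-238.3,118],70.3)
E
```

```text
0.0037344972257199213 [ 490.70951335 -238.31203036  187.85926841]
plane bias 0.06 2597 slide n 498
 proud [24.4 24.9 25.4] lat [-13.5  12.8] up [-5.3  2. ] top [ 499.2 -241.7   99.7]
204 -15.6 0.2 | 206 -14.1 -0.0 | 208 -12.5 -0.2 | 210 -10.8 0.9 | 212 -6.3 22.4 | 214 -4.5 24.6 | 216 -3.1 24.5 | 218 -1.7 24.7 | 220 -0.2 25.2 | 222 1.2 24.6 | 224 2.3 21.5 | 226 2.6 9.7 | 228 2.9 -3.8 | 230 3.2 -19.1 | 232 4.3 -27.5 | 234 7.7 -2.9 | 236 9.4 -1.1 | 238 11.0 -0.1 | 240 12.6 0.8 | 242 14.1 -0.2 | 244 15.6 -0.2 | 
to [490, -238.3, 118] rows [ 0.0017 -0.0007  0.2329] turn -0.0001 yang now 70.29 q6 -104.9
```

Call:
jog_arm --deltas "0.0076 0 0.1 0 -1;0.0076 0 0.2 0 -1;0.0076 0 0.2587 0 -1;0.0076 0 0.2587 0 -1;0.0076 0 0.2587 0 -1;0.0076 0 0.2587 0 -1"

```text
clock: 34.15
ee_pos: [489.6, -237.9, 112.8]
tcp_rot: [[-0.941, 0.337, 0.002], [0.337, 0.941, -0.001], [-0.002, -0.0, -1.0]]
contact_force: [0.4, 0.1, 0.5]
finger_gap: 0.0
grasp_force: 0.0
```

```bash
python3 - <<'E'
from h import *
to([494.9,-239.7,95.8],70.3)
E
```

```text
to [494.9, -239.7, 95.8] rows [-0.0185  0.0004  0.0568] turn 0.0 yang now 70.3 q6 -105.0
```

Call:
jog_arm --deltas "-0.0063 0 0.0151 0 -1;-0.0126 0 0.0302 0 -1;-0.0168 0 0.04 0 -1;-0.021 0 0.049 0 -1;-0.021 0 0.049 0 -1;-0.021 0 0.049 0 -1"

```text
clock: 34.75
ee_pos: [495.0, -239.8, 97.0]
tcp_rot: [[-0.941, 0.337, 0.0], [0.337, 0.941, -0.0], [-0.0, -0.0, -1.0]]
contact_force: [-1.7, 1.3, 4.6]
finger_gap: -0.003
grasp_force: 1.8
```

Call:
jog_arm --deltas "-0.0028 0 0.006 0 -1;-0.0056 0 0.0121 0 -1;-0.0085 0 0.0181 0 -1;-0.0113 0 0.0242 0 -1;-0.0141 0 0.0302 0 -1;-0.0169 0 0.0362 0 -1;-0.0169 0 0.0362 0 -1"

```text
clock: 35.45
ee_pos: [500.0, -241.6, 86.2]
tcp_rot: [[-0.941, 0.337, 0.001], [0.337, 0.941, -0.0], [-0.001, -0.0, -1.0]]
contact_force: [-1.6, 0.7, 5.4]
finger_gap: -0.001
grasp_force: 2.5
```

Call:
jog_arm --deltas "-0.0028 0 0.006 0 -1;-0.0049 0 0.0106 0 -1;-0.0063 0 0.0136 0 -1;-0.007 0 0.0151 0 -1;-0.007 0 0.0151 0 -1"

```text
clock: 35.95
ee_pos: [502.0, -242.3, 81.9]
tcp_rot: [[-0.942, 0.337, 0.001], [0.337, 0.942, -0.0], [-0.001, -0.0, -1.0]]
contact_force: [-1.9, 1.6, 6.4]
finger_gap: -0.002
grasp_force: 3.2
```

Call:
jog_arm --deltas "-0.0014 0 0.003 0 -1;-0.0024 0 0.005 0 -1;-0.0024 0 0.005 0 -1"

```text
clock: 36.25
ee_pos: [502.6, -242.6, 80.5]
tcp_rot: [[-0.941, 0.337, 0.001], [0.337, 0.941, -0.0], [-0.001, -0.0, -1.0]]
contact_force: [-1.2, 1.1, 6.6]
finger_gap: 0.001
grasp_force: 3.3
```

Call:
jog_arm --deltas "-0.0014 0 0.003 0 -1;-0.0028 0 0.006 0 -1;-0.0028 0 0.006 0 -1"

```text
clock: 36.55
ee_pos: [503.7, -243.0, 80.2]
tcp_rot: [[-0.942, 0.337, 0.002], [0.337, 0.942, -0.001], [-0.002, -0.001, -1.0]]
contact_force: [-6.2, 4.0, 12.9]
finger_gap: -0.004
grasp_force: 7.0
```

Hard stop reached at about 15 N. I'll let go along the axis and check.

Call:
jog_arm --deltas "0.007 0 -0.015 0 -1;0.014 0 -0.03 0 -1;0.056 0 -0.121 0 -1;0.08 0 -0.35 0 -1;0.08 0 -0.35 0 -1;0.08 0 -0.35 0 -1;0.08 0 -0.35 0 -1;0.08 0 -0.35 0 -1"

```text
clock: 37.35
ee_pos: [479.9, -234.3, 181.0]
tcp_rot: [[-0.941, 0.337, -0.003], [0.337, 0.941, 0.001], [0.003, 0.0, -1.0]]
contact_force: [0.2, 0.2, -0.6]
finger_gap: -0.001
grasp_force: 0.0
```

```bash
python3 - <<'E'
from prof import *
cams.capture("wrist");p,P,c=snap("wrist","w23");P[P[...,2]>130]=-999
M=[510.4,-245.4,78.1];slot(P,M,-19.7,(5,35));prof(P,M,-19.7)
t,d=cams.capture("top");q=cams.capture("scene")[0]
a=cv2.resize(p[:,:,::-1][130:330,190:450],(390,300));b=cv2.resize(np.ascontiguousarray(t[110:290,180:480,::-1]),(410,300));e=cv2.resize(np.ascontiguousarray(q[120:300,170:480,::-1]),(800,300))
cv2.imwrite("pics/fin.png",np.vstack([np.hstack([a,b]),e]))
E
```

```text
plane bias 0.01 2298 slide n 317
 proud [ 9.4  9.9 10.3] lat [-13.5  13.2] up [-4.9  1.8] top [ 504.3 -244.1   85.9]
221 -15.7 -0.0 | 223 -14.1 -0.4 | 225 -12.5 0.1 | 227 -10.9 0.3 | 229 -9.4 0.1 | 231 -8.0 -1.1 | 233 -5.8 7.3 | 235 -4.1 9.8 | 237 -2.7 9.3 | 239 -1.2 9.3 |
```

View pics/fin.png

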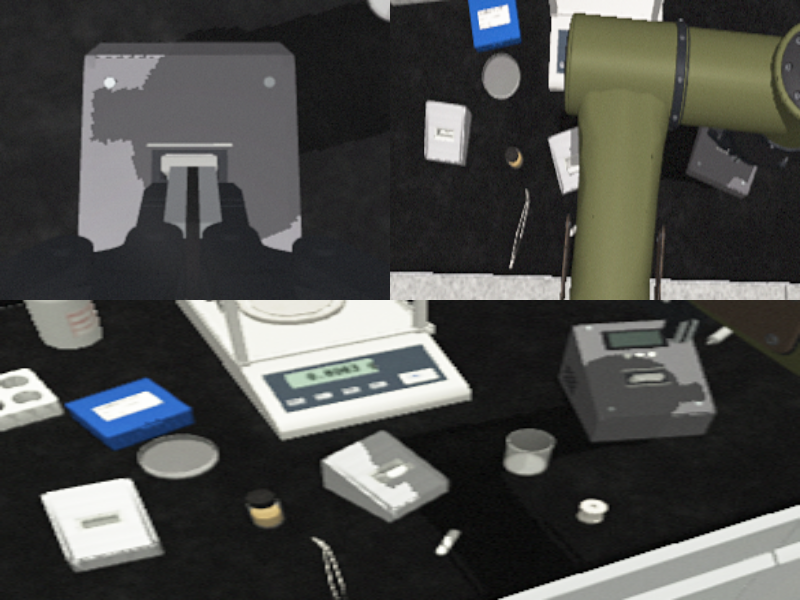

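The composite shows the fresh slide latched about 9.3 mm proud at (190,160) and the used slide in stand_b at (395,468). Stand_a is empty and nothing else has moved.

```bash
python3 -c "
from cell import job_done;print(job_done())"
```

```text
the job is handed in; nothing more can be done
None
```

The slides are changed and the job is handed in (no verdict came back): the fresh slide is latched in the reader about 9.3 mm proud, and the used slide is on the floor of the formerly empty stand, about 25 mm proud but leaning about 9° forward in the slot's play; three tries to stand it straight did not hold.

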